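# Eject a vial and slide it home under the viewer's canopy

## Task

Press the ejector lever of the pocket that holds the blue-capped vial fully down so that the vial rises, leaving the black-capped vial seated. Then take the blue-capped vial out and bring it along the guide lane of the white viewer, under the canopy, until it stands upright against the rubber stop at the lane's end, and let go. Do not bump the canopy, and leave the other things on the worktop where they are.

Things in the scene. Friction and masses are not known exactly. Their poses are not given: they have to be found in the camera images.
- vial_blue_mid (a point): centre (half-way up) of the glass vial with the blue cap, the one to move: loose, 15 to 31 g, body 23 mm across and 48 mm high, cap 20 mm across and 10 mm high on it, 58 mm in all; z axis up through the cap. At the start it stands sunk in one of the two pockets of the ejector block (either one: compare positions), its underside 5 mm above the worktop and its cap 1 mm below the block's top
- vial_black_mid (a point): centre (half-way up) of the same kind of vial with a black cap, in the other pocket; it must stay seated
- ejector: fixed grey block with two round pockets and two red-ended levers, on a 134 x 66 x 6 mm dark foot; origin on the worktop under its centre, x points away from the levers, y along the row of pockets. Block 50 mm (x) by 118 mm (y), top 64 mm above the worktop. The levers reach out on the -x side, each in line with its pocket, on hinges parallel to y at x = -30 mm, 36 mm above the worktop
- pocket_1 (a point): centre of the mouth of pocket 1 (25.5 mm across, upright), level with the block's top, at y = +28 mm of the block; served by lever 1. Pressing the lever fully down lifts the vial straight up by 40 mm: its underside is then 45 mm and its top 103 mm above the worktop, 19 mm of it still in the pocket; it stays up when the lever is let go
- pocket_2 (a point): the same for pocket 2 and lever 2, at y = -28 mm of the block
- lever_1_pad (a point): middle of the top of lever 1's red press pad (26 x 24 mm), 62 mm from its hinge, about 62 mm above the worktop at the start; it goes about 40 mm down when pressed
- lever_2_pad (a point): the same for lever 2
- lever_1 (a joint): angle of lever 1: 0 = up (start), 0.65 rad = fully down, with a hard end stop; moves with about 3 to 5 N on the pad and stays where it is left
- lever_2 (a joint): the same for lever 2
- viewer: fixed vial viewer: grey base plate 186 x 200 mm, top 6 mm above the worktop, white side and back panels, canopy over the rear. Origin on the worktop, under the point where a vial's axis stands when home; x points along the lane, inward under the canopy to the black rubber stop (face at x = +11.5 mm, top 24 mm above the worktop). Side panels' inner faces at y = +-92 mm, from x = +8 to +64 mm
- lane_mouth (a point): middle of the open near end of the guide lane, on the plate, at x = -100 mm of the viewer. The lane is the strip of plate between two aluminium guide rails 29 mm apart, their tops 20 mm above the worktop, that run from here to the stop; a flared mouth stands before it to x = -113 mm
- canopy: the viewer's white canopy, a fixed 12 mm slab 204 mm wide (y); its frame is that of the viewer. Its underside is 165 mm and its top 177 mm above the worktop, its front edge at x = -15 mm, so the home place lies 15 mm behind the edge and is out of reach of an upright gripper: lean the gripper back towards the lane's open end, some 32 to 42 degrees
- microscope: fixed microscope that stands between the ejector block and the viewer; origin at its underside, frame parallel to the room's (x away from the robot, y left). It fills y = -100 to +100 mm, from x = -175 mm back (foot and stage), and its eyepieces reach forward to x = -245 mm at 300 to 420 mm height: draw back and go round in front of it
- oil_mid (a point): bystander: centre (half-way up) of an immersion oil dropper bottle, 27 mm across, 80 mm high
- dropper_mid (a point): bystander: centre (half-way up) of a white dropper bottle with a black top, 33 mm across, 96 mm high
- petri_1: bystander: Petri dish 62 mm across, 15 mm high; origin at its underside
- eyepiece_cap: bystander: black round cap 34 mm across, 14 mm high; origin at its underside

How it is judged:
By the outcome, as a careful person would: the job done as asked, in the order asked, and still so for the second after the job is handed in, with the robot touching nothing.
It also fails if it takes over 58 s, if anything falls off the work surface, if the arm or the gripper's body presses on something with over 40 N, if the wrist force passes 120 N, or if a joint passes its speed limit or range.

## Robot

A 7-joint arm with a two-finger parallel gripper is mounted at the origin on a cart in front of the work surface, level with it; the furniture and walls round the work are solid. World frame = base frame: x ahead of the robot, y to its left, z up, the work surface at z = 0. Lengths are in m, angles in rad, forces in N, time in s.
With the tool pointing down it reaches from about 0.35 to 0.9 m from the base axis. Payload 19.9 kg.
Tool frame: the origin (TCP) lies midway between the tips of the shut fingers; the grasp point (between the pads) lies 19 mm behind it; z points along the fingers, y is the line along which they close (so a half turn about z gives the same grasp; the last joint's range is limited). The gripper opens to 85 mm and grips with 20 to 120 N. Pads are 22 mm wide; open, the fingers measure 114 mm over their backs; the gripper's body (76 mm by 85 mm) begins 54 mm behind the grasp point. The pads swing forward as they close: fully open they stand 13 mm farther back than shut.
Start: joints at [-1.343, 0.417, -0.01, 1.614, 0.005, 1.111, -0.053], TCP at [0.166, 0.603, 0.192] pointing down, gripper open.
Joint ranges: [-2.81, 2.81], [-0.39, 2.02], [-1.27, 1.25], [0.06, 2.57], [-1.19, 4.33], [0.19, 2], [-2.82, 2.82]. Speed limits (rad/s): [1.89, 1.89, 2.39, 2.39, 3.01, 3.01, 3.01].

## Interface

Orientations are given as a unit quaternion [x, y, z, w].
In Python, from rig import robot, vision gives the robot as it stands.
- The arm moves only by the tool drive_tool, never from a script. Its argument "increments" is a list of rows, each a list of 7 numbers: the shift along the tool's x, y, z scaled (see below), then the turn, a rotation vector about the tool's x, y, z scaled (see below), then the closure, from 0 (fully open) to 1 (shut). A call has 1 to 10 rows; each row is the pose to reach, as a shift and turn from the pose commanded when the call began, along the tool's axes at that moment, turning the shorter way round; what a row does not reach only later rows make up. The controller multiplies each number of a shift by 10 cm and each number of a turn by 180 degrees. A row lasts 1/8 s, in which the tool goes at most 62.5 mm and 10.7 degrees, less where a joint would pass 70% of its speed; a pose out of reach is approached as far as the arm can. A call with a number of a shift or a turn outside -1 to 1 is refused whole. A call with a gripper value outside its range is refused whole. The fingers move at their own pace and stop on an object; the grip force is fixed at half the most. Time passes only in rows, so rows that repeat a pose let the fingers close. It gives the time, the measured TCP pose, the force, the opening and the grip force at its end, in the units of the state.
- robot.get_obs(): the state, without advancing time (a new reading comes with each control period).
- vision.capture(name): name is "scene" or "top" or "wrist"; returns (picture, depth): 400x640x3 uint8, red, green, blue; 400x640 float32, m along the optical axis (not along the pixel's ray), 0 where there is no reading.
- vision.get_calibration(name): a dict with "camera_matrix" (3x3 intrinsics, pixels), "rvec" (rotation vector, rad) and "tvec" (3), from world to camera coordinates, as OpenCV has them; the wrist camera has in their place "tool_from_camera" (4x4, takes a point from camera to tool coordinates, whose origin is the TCP and whose axes are the flange's). Camera axes: x right, y down, z forward; pixel columns grow to the right and rows downward; lengths in m; the calibration is good to about 2 mm. A picture is of the moment at which its call begins: read the wrist's pose just before it. get_calibration takes no time and is no camera call.
- robot.hand_in(): hands the job in; it is judged then, once.
The state is a dict: "clock": time; "q": joint angles; "joint_vel": joint speeds; "joint_efforts": joint torques, N m; "tool_pos": TCP position; "ee_rot": TCP orientation; "wrist_force": force on the tool from outside, world axes, zero at the start; "torque": the same for the moment, N m; "finger_gap": opening from 0.0 (shut) to 1.0 (fully open); "grip_force": force on a finger pad.
Only numpy, scipy, OpenCV 4.12 (cv2) and the standard library are available. Lean on these libraries where they do the work, as an engineer would, in place of code of your own. Each camera call takes 0.05 s, during which the arm holds its last target. There are 200 camera calls.

## Working session

There is one attempt and no reset: what is moved stays moved. The work goes in short steps, Python scripts to look and compute and a tool call to move; the robot and the scene stay as the last step left them, time stands still between calls to the robot, and variables do not carry over. Pictures are saved under pics/ and viewed, at most 12 in all, crops included, and the job is handed in when it is done.

Besides the shell and the picture viewer there is one more tool, called after ">>>" by a JSON object that holds its "name" and its "arguments", one argument or row to a line. drive_tool: Moves the arm, as the interface text tells. Shifts and turns lie within -1 to 1; 1 stands for 10 cm of shift or 180 degrees of turn. Its arguments: {"type":"object","properties":{"increments":{"type":"array","items":{"type":"array","items":{"type":"number","minimum":-1,"maximum":1}}}},"required":["increments"]}

```bash
ls; mkdir -p pics; cat > h.py <<'E'
import numpy as np,cv2,json
from rig import robot,vision
from scipy.spatial.transform import Rotation as R
def cam(n,obs=None):
    c=vision.get_calibration(n);K=np.array(c["camera_matrix"])
    if n=="wrist":
        T=np.eye(4);T[:3,:3]=R.from_quat(obs["ee_rot"]).as_matrix();T[:3,3]=obs["tool_pos"]
        return K,T@np.array(c["tool_from_camera"])
    Rm=cv2.Rodrigues(np.array(c["rvec"],float))[0];T=np.eye(4);T[:3,:3]=Rm.T;T[:3,3]=-Rm.T@np.array(c["tvec"],float).ravel()
    return K,T
def plane(K,T,uv,z):
    d=T[:3,:3]@np.linalg.solve(K,[uv[0],uv[1],1]);return T[:3,3]+d*(z-T[2,3])/d[2]
def cloud(K,T,D):
    v,u=np.indices(D.shape);p=np.stack([(u-K[0,2])/K[0,0]*D,(v-K[1,2])/K[1,1]*D,D],-1)
    return p@T[:3,:3].T+T[:3,3]
def proj(K,T,p):
    q=K@(T[:3,:3].T@(np.array(p)-T[:3,3]));return q[:2]/q[2]
E
cat > s.py <<'E'
from h import *
o=robot.get_obs();print({k:np.round(v,3) for k,v in o.items()})
for n in("scene","top","wrist"):
    I,D=vision.capture(n);cv2.imwrite(f"pics/{n}0.png",I[...,::-1]);np.savez(f"{n}0.npz",I=I,D=D)
    K,T=cam(n,o);print(n,K[0,0],T[:3,3].round(3),T[:3,2].round(2))
E
python3 s.py; python3 -c "
import cv2,numpy as np
cv2.imwrite('pics/ab.png',cv2.imread('pics/top0.png'))"
```

```text
pics
{'clock': np.float64(0.0), 'q': array([-1.344,  0.418, -0.01 ,  1.614,  0.005,  1.111, -0.053]), 'joint_vel': array([ 0.001,  0.001,  0.001,  0.001,  0.   , -0.001,  0.001]), 'joint_efforts': array([ 0.0000e+00, -8.6442e+01,  6.7900e-01, -4.3490e+01,  1.9000e-02,
        7.0000e-03, -0.0000e+00]), 'tool_pos': array([0.166, 0.602, 0.191]), 'ee_rot': array([ 0.134,  0.991, -0.001, -0.   ]), 'wrist_force': array([-0.061, -0.293, -0.396]), 'torque': array([-0.007,  0.009, -0.007]), 'grip_force': np.float64(0.0), 'finger_gap': np.float64(0.999)}
scene 424.11858420959527 [-0.082 -0.307  0.841] [ 0.58  0.37 -0.73]
top 380.76568736951407 [0.424 0.093 0.993] [ 0.11  0.01 -0.99]
wrist 339.1608392182707 [0.095 0.621 0.373] [ 0.28 -0.08 -0.96]
```

View pics/top0.png

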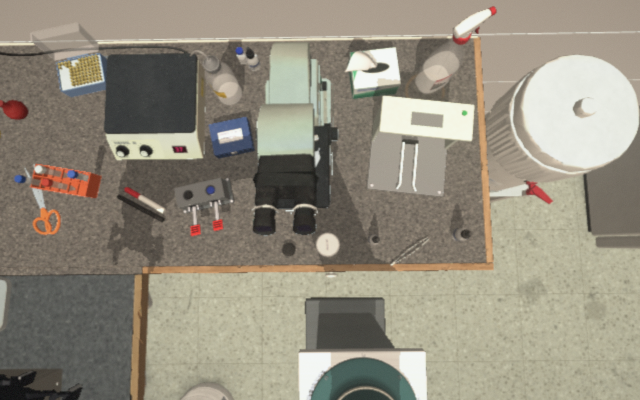

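View pics/scene0.png

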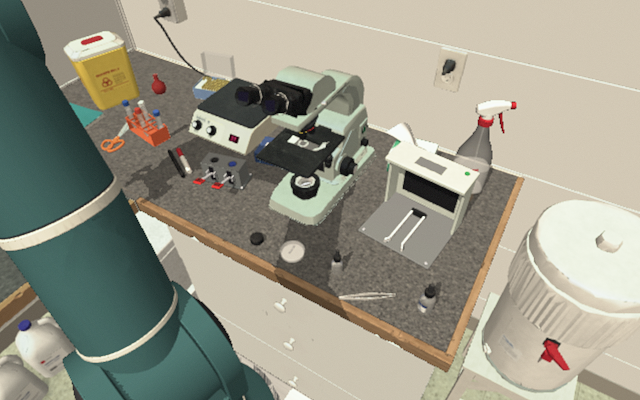

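The top view shows the ejector at about (203,195), with the blue cap at (210,190), the black cap at (188,195) and red pads at (196,229) and (218,225). The viewer lane is near (408,165). The Petri dish (327,244), eyepiece cap (289,249), oil bottle (375,239) and dropper (463,234) sit near the front edge.

```bash
cat > m.py <<'E'
from h import *
z=np.load("top0.npz");I,D=z["I"],z["D"];K,T=cam("top");P=cloud(K,T,D)
hsv=cv2.cvtColor(I,cv2.COLOR_RGB2HSV)
def blobs(m,x0,x1,y0,y1,zz,name,mn=8):
    m=m.astype(np.uint8);w=np.zeros_like(m);w[y0:y1,x0:x1]=m[y0:y1,x0:x1]
    n,l,s,c=cv2.connectedComponentsWithStats(w)
    for i in range(1,n):
        if s[i,4]>=mn: print(name,c[i].round(1),s[i,4],plane(K,T,c[i],zz).round(4),"depth",np.median(P[l==i],0).round(4))
red=((hsv[...,0]<8)|(hsv[...,0]>172))&(hsv[...,1]>150)&(hsv[...,2]>90)
blobs(red,180,235,210,240,.062,"red")
blue=(hsv[...,0]>105)&(hsv[...,0]<130)&(hsv[...,1]>120)
blobs(blue,175,230,175,212,.063,"blue")
blobs(hsv[...,2]<45,178,200,185,205,.063,"black")
g=(P[...,2]>.058)&(P[...,2]<.068); blobs(g,170,240,170,215,.064,"blocktop",50)
m=g.copy();m[:170]=0;m[215:]=0;m[:,:170]=0;m[:,240:]=0
pts=P[m][:,:2];r=cv2.minAreaRect((pts*1000).astype(np.float32));print("rect",r)
for nm,lo,hi,reg in(("canopy",.170,.185,(370,480,90,150)),("rails",.014,.026,(385,430,130,195)),("plate",.003,.010,(360,455,120,200))):
    m=(P[...,2]>lo)&(P[...,2]<hi);w=np.zeros_like(m);a,b,c,d=reg;w[c:d,a:b]=m[c:d,a:b]
    pts=P[w];r=cv2.minAreaRect((pts[:,:2]*1000).astype(np.float32));print(nm,w.sum(),r,pts.mean(0).round(4))
cv2.imwrite("pics/vcrop.png",np.hstack([cv2.resize(I[85:205,360:480,::-1],(400,400),interpolation=cv2.INTER_CUBIC),cv2.resize(I[165:245,165:245,::-1],(400,400),interpolation=cv2.INTER_CUBIC)]))
for n,uv,zz in(("petri",(327,244),.015),("cap",(289,249),.014),("oil",(375,239),.08),("drop",(463,234),.096)):print(n,plane(K,T,uv,zz).round(3),P[uv[1],uv[0]].round(3))
E
python3 m.py
```

```text
red [217.4 224.7] 86 [0.4686 0.3494 0.062 ] depth [0.468  0.3489 0.0633]
red [195.  229.9] 87 [0.4567 0.4042 0.062 ] depth [0.4564 0.4041 0.0627]
blue [210.2 189.6] 33 [0.5556 0.3682 0.063 ] depth [0.5546 0.3679 0.065 ]
blocktop [199.5 192.3] 941 [0.549  0.3945 0.064 ] depth [0.5492 0.3948 0.0645]
rect ((549.0023803710938, 394.8212890625), (51.878334045410156, 118.89583587646484), 12.20151424407959)
canopy 3447 ((692.9566650390625, -140.72015380859375), (204.576904296875, 84.60346221923828), 82.70292663574219) [ 0.6919 -0.14    0.1783]
rails 301 ((621.5714111328125, -132.5005340576172), (50.26406478881836, 131.79653930664062), 82.53180694580078) [ 0.6259 -0.1326  0.0209]
plate 3965 ((637.39599609375, -133.42459106445312), (248.5972442626953, 212.5972442626953), 88.66667175292969) [ 0.6216 -0.1309  0.0069]
petri [0.418 0.081 0.015] [0.418 0.081 0.015]
cap [0.407 0.178 0.014] [0.407 0.179 0.012]
oil [ 0.429 -0.033  0.08 ] [ 0.429 -0.033  0.077]
drop [ 0.438 -0.236  0.096] [ 0.438 -0.245  0.074]
```

View pics/wrist0.png

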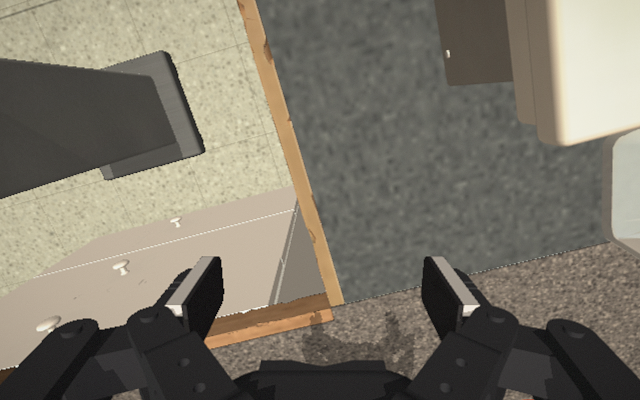

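View pics/vcrop.png

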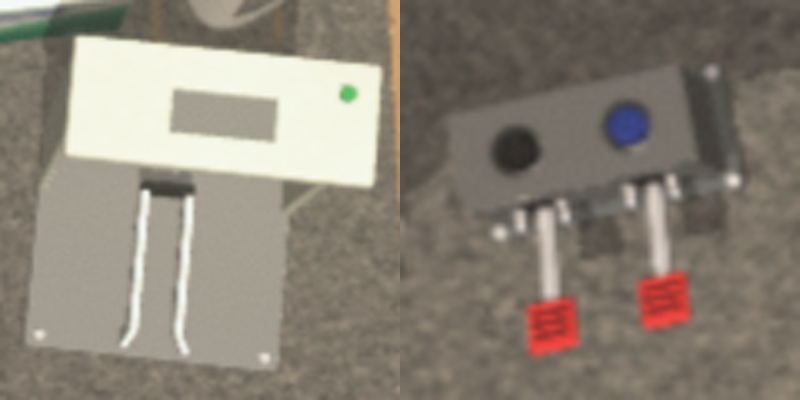

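The wrist view shows only the worktop's left end. The crop shows the rails converging on the black stop at about (167,187), and the blue cap in the right pocket. Its place matches pocket 2 to within 1 mm, so lever 2 is the one to press.

```bash
cat >> h.py <<'E'
def rot(yaw,lean):  # tool y along yaw+90deg, z leaning forward by lean
    y,l=np.radians([yaw,lean]);f=np.array([np.cos(y),np.sin(y),0]);s=np.array([-np.sin(y),np.cos(y),0])
    zt=np.sin(l)*f-np.cos(l)*np.array([0,0,1.]);return np.column_stack([np.cross(s,zt),s,zt])
def plan(wps,start=None):
    "wps: (tcp xyz, yaw, lean); prints one row of increments per call"
    if start is None:
        o=robot.get_obs();p,r=np.array(o["tool_pos"]),R.from_quat(o["ee_rot"])
    else: p,r=np.array(start[0]),R.from_matrix(rot(*start[1:]))
    for w in wps:
        tp,tr=np.array(w[0]),R.from_matrix(rot(w[1],w[2]));n=1
        while True:
            rv=(r.inv()*tr).as_rotvec();rs=[r*R.from_rotvec(rv*k/n) for k in range(n+1)]
            sh=[rs[k].inv().apply((tp-p)/n) for k in range(n)]
            if np.abs(sh).max()<=.1:break
            n+=1
        for k in range(n): print((sh[k]/.1).round(3).tolist(),(rv/n/np.pi).round(4).tolist(),"->",(p+(tp-p)*(k+1)/n).round(3))
        p,r=tp,tr
def gp(g,yaw,lean): return np.array(g)-(-rot(yaw,lean)[:,2]*.019)
E
python3 - <<'E'
from h import *
plan([((.467,.3485,.10),12.2,0)])
z=np.load("top0.npz");K,T=cam("top");P=cloud(K,T,z["D"]).reshape(-1,3)
m=(P[:,2]>.25)&(P[:,2]<.6)&(P[:,1]>-.05)&(P[:,1]<.3)&(P[:,0]>.3);q=P[m];print(q.min(0),q.max(0))
E
```

```text
[-0.894, -0.411, 0.229] [-0.0001, -0.0, -0.0383] -> [0.241 0.539 0.169]
[-0.838, -0.516, 0.229] [-0.0001, -0.0, -0.0383] -> [0.316 0.475 0.146]
[-0.77, -0.613, 0.229] [-0.0001, -0.0, -0.0383] -> [0.392 0.412 0.123]
[-0.691, -0.701, 0.229] [-0.0001, -0.0, -0.0383] -> [0.467 0.348 0.1  ]
[0.43574761 0.09849237 0.25056589] [0.83313541 0.20717508 0.41570707]
```

>>> {"name": "drive_tool", "arguments": {
  "increments": [
    [-0.45,-0.2,0.11,0,0,-0.019,1],
    [-0.894,-0.411,0.229,0,0,-0.0383,1],
    [-0.894,-0.411,0.229,0,0,-0.0383,1]
  ]
}}

```text
clock: 0.52
tool_pos: [0.2446, 0.5362, 0.1681]
ee_rot: [0.076, 0.997, -0.001, 0.0]
wrist_force: [-0.0, 0.7, -0.7]
finger_gap: 0.379
grip_force: 0.0
```

>>> {"name": "drive_tool", "arguments": {
  "increments": [
    [-0.42,-0.26,0.11,0,0,-0.019,1],
    [-0.838,-0.516,0.229,0,0,-0.0383,1],
    [-0.838,-0.516,0.229,0,0,-0.0383,1]
  ]
}}

```text
clock: 0.9
tool_pos: [0.319, 0.4732, 0.1454]
ee_rot: [0.016, 1.0, -0.001, 0.0]
wrist_force: [-0.0, -0.3, 0.6]
finger_gap: -0.001
grip_force: 0.0
```

>>> {"name": "drive_tool", "arguments": {
  "increments": [
    [-0.38,-0.3,0.11,0,0,-0.019,1],
    [-0.77,-0.613,0.229,0,0,-0.0383,1],
    [-0.77,-0.613,0.229,0,0,-0.0383,1]
  ]
}}

```text
clock: 1.27
tool_pos: [0.3937, 0.4101, 0.1225]
ee_rot: [-0.044, 0.999, -0.001, -0.0]
wrist_force: [-0.0, 1.1, -0.8]
finger_gap: 0.0
grip_force: 0.0
```

>>> {"name": "drive_tool", "arguments": {
  "increments": [
    [-0.35,-0.35,0.11,0,0,-0.019,1],
    [-0.691,-0.701,0.229,0,0,-0.0383,1],
    [-0.691,-0.701,0.229,0,0,-0.0383,1],
    [-0.691,-0.701,0.229,0,0,-0.0383,1]
  ]
}}

```text
clock: 1.78
tool_pos: [0.4659, 0.3505, 0.1004]
ee_rot: [-0.106, 0.994, 0.0, -0.0]
wrist_force: [-1.1, -0.1, 0.8]
finger_gap: -0.003
grip_force: 0.0
```

>>> {"name": "drive_tool", "arguments": {
  "increments": [
    [0,0,0.3,0,0,0,1],
    [0,0,0.4,0,0,0,1],
    [0,0,0.5,0,0,0,1],
    [0.01,0,0.6,0,0,0,1],
    [0.02,0,0.66,0,0,0,1],
    [0.02,0,0.7,0,0,0,1],
    [0.02,0,0.72,0,0,0,1],
    [0.02,0,0.74,0,0,0,1]
  ]
}}

```text
clock: 2.78
tool_pos: [0.4652, 0.3485, 0.0264]
ee_rot: [-0.106, 0.994, 0.0, 0.0]
wrist_force: [-0.4, -0.1, 0.4]
finger_gap: 0.004
grip_force: 0.0
```

```bash
python3 - <<'E'
from h import *
o=robot.get_obs();print(o["wrist_force"])
I,D=vision.capture("wrist");J,E=vision.capture("scene")
cv2.imwrite("pics/w1.png",np.vstack([I[::1,:,::-1],cv2.resize(J[130:210,160:288,::-1],(320,200))if 0 else np.zeros((0,640,3),np.uint8)]))
K,T=cam("wrist",o);print(proj(K,T,o["tool_pos"]))
E
```

```text
[-0.39229408 -0.14965213  0.41201783]
[323.63363565 230.17139805]
```

View pics/w1.png

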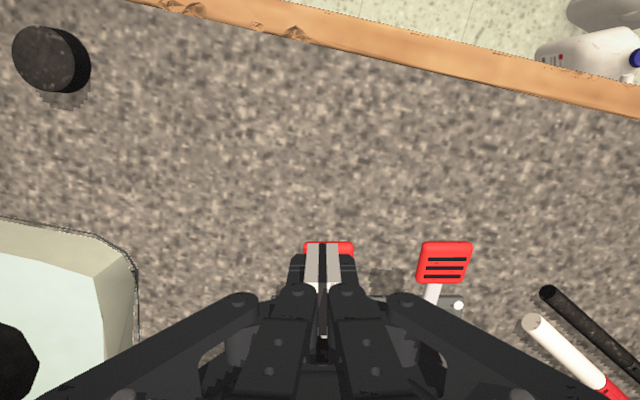

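The tips sit on lever 2's red pad (about (328,247)), and lever 1 at (445,262) is untouched. I'll press on to the hard stop.

>>> {"name": "drive_tool", "arguments": {
  "increments": [
    [0,0,0.02,0,0,0,1],
    [0,0,0.04,0,0,0,1],
    [0,0,0.06,0,0,0,1],
    [0,0,0.06,0,0,0,1]
  ]
}}

```text
clock: 3.38
tool_pos: [0.4651, 0.3484, 0.0201]
ee_rot: [-0.106, 0.994, -0.0, 0.0]
wrist_force: [0.3, -0.4, -1.0]
finger_gap: 0.002
grip_force: 0.0
```

>>> {"name": "drive_tool", "arguments": {
  "increments": [
    [0,0,0.02,0,0,0,1],
    [0,0,0.03,0,0,0,1],
    [0,0,0.03,0,0,0,1]
  ]
}}

```text
clock: 3.75
tool_pos: [0.465, 0.3484, 0.0172]
ee_rot: [-0.106, 0.994, -0.0, -0.0]
wrist_force: [-0.6, -0.1, 0.1]
finger_gap: -0.001
grip_force: 0.2
```

```bash
python3 - <<'E'
from h import *
for n in("top","scene"):
    I,D=vision.capture(n);K,T=cam(n);P=cloud(K,T,D);h=cv2.cvtColor(I,cv2.COLOR_RGB2HSV)
    near=(abs(P[...,0]-.51)<.1)&(abs(P[...,1]-.38)<.09)&(P[...,2]<.15)
    red=((h[...,0]<8)|(h[...,0]>172))&(h[...,1]>150)&(h[...,2]>90)&near
    blue=(h[...,0]>105)&(h[...,0]<130)&(h[...,1]>120)&near
    for nm,m in(("red",red),("blue",blue)):
        k,l,s,c=cv2.connectedComponentsWithStats(m.astype(np.uint8))
        for i in range(1,k):
            if s[i,4]>8:print(n,nm,c[i].round(),s[i,4],np.median(P[l==i],0).round(3),P[l==i].max(0).round(3))
    if n=="scene":cv2.imwrite("pics/s1.png",cv2.resize(I[130:210,160:288,::-1],(640,400),interpolation=cv2.INTER_CUBIC))
E
```

```text
top blue [209. 189.] 33 [0.554 0.368 0.071] [0.563 0.376 0.075]
scene red [198. 181.] 42 [0.456 0.403 0.064] [0.489 0.469 0.068]
scene red [217. 189.] 21 [0.463 0.345 0.055] [0.498 0.398 0.058]
scene blue [232. 161.] 10 [0.558 0.369 0.073] [0.562 0.375 0.149]
```

View pics/s1.png

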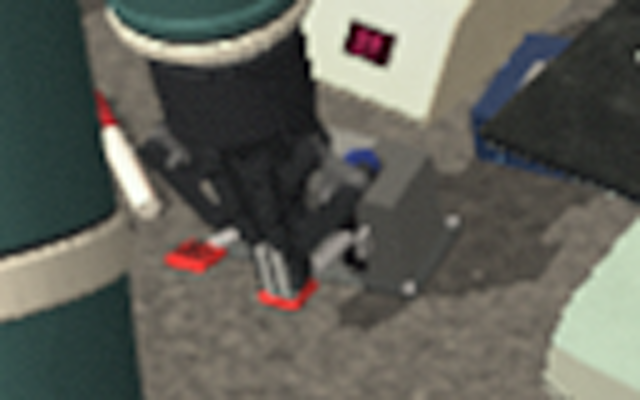

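The scene crop shows lever 2 only slightly down and the blue cap raised by only about 8 mm. The TCP reads z=0.017, so I'll check the geometry with wrist depth.

```bash
python3 - <<'E'
from h import *
o=robot.get_obs();I,D=vision.capture("wrist");K,T=cam("wrist",o);P=cloud(K,T,D);h=cv2.cvtColor(I,cv2.COLOR_RGB2HSV)
Rt=R.from_quat(o["ee_rot"])
for v in range(225,300,6):
    for u in(313,335):print((u,v),P[v,u].round(3),Rt.inv().apply(P[v,u]-o["tool_pos"]).round(3),I[v,u],end=" | ")
    print()
red=((h[...,0]<8)|(h[...,0]>172))&(h[...,1]>150)&(h[...,2]>90)
k,l,s,c=cv2.connectedComponentsWithStats(red.astype(np.uint8))
for i in range(1,k):
    if s[i,4]>30:print(c[i],s[i],P[l==i].min(0).round(3),np.median(P[l==i],0).round(3),P[l==i].max(0).round(3))
cv2.imwrite("pics/w2.png",cv2.resize(I[200:330,220:500,::-1],(800,371),interpolation=cv2.INTER_CUBIC))
E
```

```text
(313, 225) [ 0.47   0.343 -0.   ] [-0.004 -0.007  0.018] [156 143 127] | (335, 225) [ 0.467  0.356 -0.   ] [-0.004  0.007  0.017] [158 144 128] | 
(313, 231) [ 0.474  0.344 -0.001] [-0.008 -0.007  0.018] [125 115 104] | (335, 231) [ 0.471  0.357 -0.001] [-0.008  0.007  0.019] [142 130 116] | 
(313, 237) [0.456 0.341 0.052] [ 0.011 -0.005 -0.035] [192  61  55] | (335, 237) [0.453 0.351 0.053] [ 0.011  0.005 -0.036] [192  59  54] | 
(313, 243) [0.455 0.341 0.061] [ 0.012 -0.005 -0.044] [218 156 145] | (335, 243) [0.453 0.351 0.06 ] [ 0.011  0.005 -0.043] [218 158 146] | 
(313, 249) [0.455 0.341 0.066] [ 0.011 -0.005 -0.049] [188 179 166] | (335, 249) [0.453 0.35  0.067] [ 0.012  0.005 -0.049] [188 179 167] | 
(313, 255) [0.455 0.341 0.073] [ 0.012 -0.005 -0.056] [188 178 166] | (335, 255) [0.452 0.35  0.073] [ 0.012  0.004 -0.056] [187 179 166] | 
(313, 261) [0.455 0.342 0.078] [ 0.012 -0.004 -0.061] [187 178 165] | (335, 261) [0.453 0.35  0.078] [ 0.012  0.004 -0.061] [187 178 165] | 
(313, 267) [0.454 0.342 0.083] [ 0.012 -0.004 -0.066] [187 178 165] | (335, 267) [0.454 0.35  0.081] 
[... 370 characters left out ...]
.076] [255 252 244] | (335, 285) [0.452 0.349 0.097] [ 0.013  0.003 -0.08 ] [39 40 40] | 
(313, 291) [0.454 0.342 0.101] [ 0.013 -0.004 -0.084] [51 49 50] | (335, 291) [0.453 0.349 0.1  ] [ 0.012  0.003 -0.083] [50 51 49] | 
(313, 297) [0.454 0.342 0.104] [ 0.012 -0.004 -0.087] [50 49 48] | (335, 297) [0.452 0.349 0.104] [ 0.012  0.003 -0.087] [49 49 49] | 
[333.07226562 243.35742188] [303 237  51  21 512] [ 0.393  0.332 -0.001] [0.455 0.353 0.055] [0.487 0.361 0.199]
[449.61585678 270.07672634] [ 420  250   62   44 1955] [ 0.393  0.332 -0.001] [0.453 0.404 0.062] [0.502 0.426 0.199]
[620.01098901 395.54945055] [613 387  16  13  91] [0.54  0.571 0.009] [0.545 0.576 0.012] [0.549 0.588 0.015]
```

View pics/w2.png

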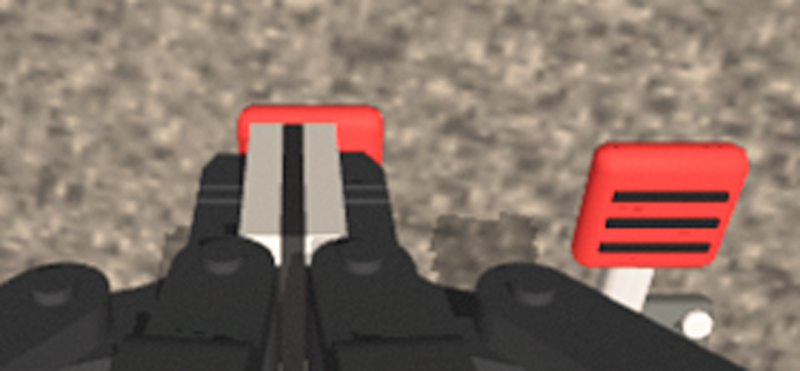

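The depth reading shows the real fingertips end about 38 mm short of the reported TCP: tip at z≈0.056, TCP at 0.017. That agrees with the 7–8 mm of lever travel. So I'll treat the tip as reported TCP minus 38 mm along z and press on.

>>> {"name": "drive_tool", "arguments": {
  "increments": [
    [0,0,0.05,0,0,0,1],
    [0.01,0,0.1,0,0,0,1],
    [0.01,0,0.15,0,0,0,1],
    [0.02,0,0.2,0,0,0,1],
    [0.02,0,0.24,0,0,0,1],
    [0.02,0,0.26,0,0,0,1]
  ]
}}

```text
clock: 4.65
tool_pos: [0.4633, 0.348, -0.0089]
ee_rot: [-0.106, 0.994, -0.0, 0.0]
wrist_force: [0.5, 0.9, 3.2]
finger_gap: -0.001
grip_force: 1.5
```

```bash
python3 - <<'E'
from h import *
z=np.load("wrist0.npz");K=cam("top")[0];c=vision.get_calibration("wrist");K=np.array(c["camera_matrix"]);Tc=np.array(c["tool_from_camera"]);P=cloud(K,Tc,z["D"])
for uv in((215,262),(218,275),(200,285),(180,310),(433,262),(445,280),(465,300)):print(uv,P[uv[1],uv[0]].round(3),z["I"][uv[1],uv[0]])
E
```

```text
(215, 262) [ 0.012 -0.043 -0.062] [20 19 22]
(218, 275) [ 0.004 -0.043 -0.058] [19 18 19]
(200, 285) [ 0.011 -0.043 -0.078] [22 21 21]
(180, 310) [ 0.01  -0.046 -0.09 ] [246 239 228]
(433, 262) [ 0.012  0.043 -0.062] [32 29 30]
(445, 280) [ 0.011  0.043 -0.074] [32 28 30]
(465, 300) [ 0.012  0.045 -0.087] [162 153 142]
```

>>> {"name": "drive_tool", "arguments": {
  "increments": [
    [0,0,0.03,0,0,0,1],
    [0,0,0.06,0,0,0,1],
    [0,0,0.08,0,0,0,1],
    [0,0,0.08,0,0,0,1]
  ]
}}

```text
clock: 5.15
tool_pos: [0.4631, 0.348, -0.0166]
ee_rot: [-0.106, 0.994, -0.0, 0.0]
wrist_force: [0.7, -0.9, 8.2]
finger_gap: -0.002
grip_force: 3.6
```

>>> {"name": "drive_tool", "arguments": {
  "increments": [
    [0,0,0.02,0,0,0,1],
    [0,0,0.03,0,0,0,1],
    [0,0,0.03,0,0,0,1]
  ]
}}

```text
clock: 5.52
tool_pos: [0.4635, 0.3483, -0.018]
ee_rot: [-0.106, 0.994, 0.0, 0.0]
wrist_force: [-8.9, -5.7, 38.2]
finger_gap: -0.002
grip_force: 19.9
```

```bash
cat > b.py <<'E'
from h import *
print(robot.get_obs()["wrist_force"])
for n in("top","scene"):
    I,D=vision.capture(n);K,T=cam(n);P=cloud(K,T,D);h=cv2.cvtColor(I,cv2.COLOR_RGB2HSV)
    near=(abs(P[...,0]-.51)<.1)&(abs(P[...,1]-.38)<.09)&(P[...,2]<.15)
    blue=(h[...,0]>105)&(h[...,0]<130)&(h[...,1]>120)&near
    k,l,s,c=cv2.connectedComponentsWithStats(blue.astype(np.uint8))
    for i in range(1,k):
        if s[i,4]>8:print(n,c[i].round(),s[i,4],np.median(P[l==i],0).round(3),"at z.103",plane(K,T,c[i],.103))
E
python3 b.py
```

```text
[-8.9403227  -5.73678928 38.17396387]
top [205. 188.] 31 [0.554 0.368 0.105] at z.103 [0.5549401  0.36786631 0.103     ]
scene [230. 153.] 29 [0.552 0.367 0.104] at z.103 [0.55439331 0.36804404 0.103     ]
```

The hard stop is reached at 38 N and the cap top is at z≈0.104, so the vial is fully raised. Next I'll lift, lean and approach.

```bash
python3 - <<'E'
from h import *
Y,L=12.2,36;zt=rot(Y,L)[:,2];g=np.array([.5548,.3679,.090]);t=g+.060*zt
print(t,t-.08*zt)
plan([((.4635,.348,.12),Y,0),(t-.08*zt,Y,L)])
E
```

```text
[0.58927064 0.37535282 0.04145898] [0.54330979 0.36541573 0.10618034]
[-0.0, -0.001, -0.69] [0.0001, 0.0002, -0.0001] -> [0.464 0.348 0.051]
[0.0, -0.001, -0.69] [0.0001, 0.0002, -0.0001] -> [0.464 0.348 0.12 ]
[-0.817, 0.002, 0.138] [0.0, -0.2, 0.0] -> [0.543 0.365 0.106]
```

>>> {"name": "drive_tool", "arguments": {
  "increments": [
    [0,0,-0.2,0,0,0,1],
    [0,0,-0.69,0,0,0,1],
    [0,0,-0.69,0,0,0,1]
  ]
}}

```text
clock: 6.0
tool_pos: [0.4644, 0.3491, 0.0525]
ee_rot: [-0.106, 0.994, 0.001, 0.002]
wrist_force: [-0.0, 0.8, -0.5]
finger_gap: -0.003
grip_force: 0.0
```

>>> {"name": "drive_tool", "arguments": {
  "increments": [
    [0,0,-0.4,0,0,0,0.8],
    [0,0,-0.7,0,0,0,0.4],
    [0,0,-0.7,0,0,0,0.4]
  ]
}}

```text
clock: 6.38
tool_pos: [0.4637, 0.3486, 0.1209]
ee_rot: [-0.106, 0.994, 0.001, 0.001]
wrist_force: [0.2, -0.4, -0.5]
finger_gap: 0.595
grip_force: 0.0
```

>>> {"name": "drive_tool", "arguments": {
  "increments": [
    [-0.2,0,0.03,0,-0.05,0,0.4],
    [-0.4,0,0.07,0,-0.1,0,0.4],
    [-0.6,0,0.1,0,-0.15,0,0.4],
    [-0.817,0,0.138,0,-0.2,0,0.4],
    [-0.817,0,0.138,0,-0.2,0,0.4],
    [-0.817,0,0.138,0,-0.2,0,0.4]
  ]
}}

```text
clock: 7.12
tool_pos: [0.5412, 0.3651, 0.1036]
ee_rot: [-0.102, 0.946, 0.031, 0.306]
wrist_force: [-0.4, 0.8, -0.1]
finger_gap: 0.607
grip_force: 0.0
```

```bash
python3 - <<'E'
from h import *
o=robot.get_obs();I,D=vision.capture("wrist");K,T=cam("wrist",o);P=cloud(K,T,D);h=cv2.cvtColor(I,cv2.COLOR_RGB2HSV)
print(o["tool_pos"],o["q"].round(2))
blue=((h[...,0]>105)&(h[...,0]<130)&(h[...,1]>120)).astype(np.uint8)
k,l,s,c=cv2.connectedComponentsWithStats(blue)
for i in range(1,k):
    if s[i,4]>30:print(c[i],s[i],np.median(P[l==i],0).round(4),P[l==i].max(0).round(4))
zt=rot(12.2,36)[:,2];plan([(np.array([.5548,.3679,.090])+.060*zt,12.2,36)])
Pt=(P-o["tool_pos"])@R.from_quat(o["ee_rot"]).as_matrix()
print("fingertips")
for s_ in(-1,1):
    m=(np.sign(Pt[...,1])==s_)&(abs(Pt[...,1])<.06)&(abs(Pt[...,1])>.015)&(abs(Pt[...,0])<.014)&(Pt[...,2]>-.085)&(Pt[...,2]<-.02)
    q=Pt[m];print(m.sum(),np.percentile(q,[1,50,99],axis=0).round(4).tolist() if m.sum() else "")
cv2.imwrite("pics/w3.png",I[...,::-1])
E
```

```text
[0.5412061  0.36513276 0.1036356 ] [-1.27  0.42  0.53  2.13  0.85  0.19  0.16]
[213.98387097 207.08602151] [202 198  25  18 186] [0.6649 0.2823 0.013 ] [0.6685 0.2929 0.0231]
[266.9811098  213.06493506] [228 198  78  45 847] [0.6549 0.3332 0.0187] [0.6778 0.376  0.2075]
[220.34615385 220.6474359 ] [200 217  43   8 156] [0.6636 0.2903 0.0284] [0.6678 0.3115 0.0332]
[326.31176471 234.05294118] [311 221  31  27 680] [0.5491 0.3688 0.1016] [0.5632 0.3785 0.2075]
[-0.021, -0.011, 0.794] [0.0003, -0.0006, 0.0008] -> [0.589 0.375 0.041]
fingertips
2515 [[-0.0096, -0.04, -0.0846], [0.0079, -0.0275, -0.0684], [0.013, -0.0261, -0.0445]]
2515 [[-0.0094, 0.0246, -0.0846], [0.0079, 0.0261, -0.0684], [0.0129, 0.0385, -0.0442]]
```

View pics/w3.png

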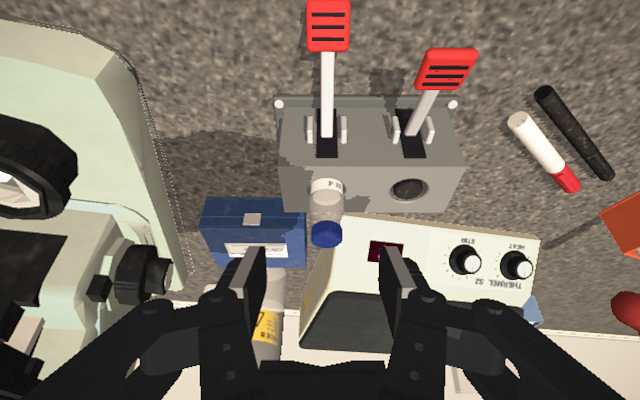

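The fingers straddle the line to the raised vial (cap at (326,234)), and the black-capped vial stays seated in the pocket at (408,190). Real tips are about 42 mm behind the reported TCP at this opening, so the grasp point is about 60 mm behind. I'll advance and close.

>>> {"name": "drive_tool", "arguments": {
  "increments": [
    [-0.005,-0.003,0.2,0,0,0,0.4],
    [-0.01,-0.005,0.4,0,0,0,0.4],
    [-0.02,-0.01,0.6,0,0,0,0.4],
    [-0.02,-0.01,0.79,0,0,0,0.4],
    [-0.02,-0.01,0.79,0,0,0,0.4],
    [-0.02,-0.01,0.79,0,0,0,0.4]
  ]
}}

```text
clock: 7.92
tool_pos: [0.5902, 0.3743, 0.0433]
ee_rot: [-0.1, 0.946, 0.033, 0.307]
wrist_force: [0.4, 0.4, -0.5]
finger_gap: 0.603
grip_force: 0.0
```

```bash
python3 - <<'E'
from h import *
o=robot.get_obs();print(o["tool_pos"],o["q"].round(2))
zt=R.from_quat(o["ee_rot"]).as_matrix()[:,2];print("lean",np.degrees(np.arccos(-zt[2])),"gp",o["tool_pos"]-.060*zt)
plan([(np.array([.5548,.3679,.090])+.060*rot(12.2,36)[:,2],12.2,36)])
E
```

```text
[0.5902031  0.37429445 0.04331775] [-0.97  0.55  0.25  2.04  1.46  0.2  -0.41]
lean 35.98286632363996 gp [0.55575083 0.36682538 0.09186932]
[0.017, 0.012, 0.011] [0.0001, -0.0001, -0.0004] -> [0.589 0.375 0.041]
```

>>> {"name": "drive_tool", "arguments": {
  "increments": [
    [0.02,0.01,0.025,0,0,0,0.4],
    [0.02,0.01,0.025,0,0,0,0.5],
    [0.02,0.01,0.025,0,0,0,0.6],
    [0.02,0.01,0.025,0,0,0,0.7],
    [0.02,0.01,0.025,0,0,0,0.8],
    [0.02,0.01,0.025,0,0,0,1],
    [0.02,0.01,0.025,0,0,0,1],
    [0.02,0.01,0.025,0,0,0,1]
  ]
}}

```text
clock: 8.93
tool_pos: [0.5896, 0.3761, 0.0397]
ee_rot: [-0.101, 0.946, 0.033, 0.307]
wrist_force: [-3.6, 4.1, 3.1]
finger_gap: 0.248
grip_force: 58.5
```

>>> {"name": "drive_tool", "arguments": {
  "increments": [
    [-0.06,0,-0.08,0,0,0,1],
    [-0.18,0,-0.24,0,0,0,1],
    [-0.35,0,-0.49,0,0,0,1],
    [-0.59,0,-0.81,0,0,0,1],
    [-0.59,0,-0.81,0,0,0,1],
    [-0.59,0,-0.81,0,0,0,1]
  ]
}}

```text
clock: 9.68
tool_pos: [0.59, 0.3744, 0.1392]
ee_rot: [-0.1, 0.946, 0.032, 0.307]
wrist_force: [-1.3, 0.8, -0.7]
finger_gap: 0.246
grip_force: 58.7
```

```bash
python3 - <<'E'
from h import *
o=robot.get_obs();print(o["finger_gap"],o["q"].round(2))
W=[((.42,.34,.19),12,20),((.36,.22,.19),10,12),((.355,.08,.19),0,12),((.37,-.05,.19),-5,12),((.45,-.105,.19),-7.3,24),((.52,-.118,.15),-7.3,36)]
plan([(np.array(g)+.060*rot(y,l)[:,2],y,l) for g,y,l in W])
I,D=vision.capture("wrist");cv2.imwrite("pics/w4.png",I[180:400,160:480,::-1])
E
```

```text
0.24589787036820127 [-0.78  0.37  0.01  2.    0.97  0.38  0.17]
[0.635, 0.01, -0.427] [0.0, 0.0444, 0.0003] -> [0.515 0.359 0.136]
[0.688, 0.009, -0.334] [0.0, 0.0444, 0.0003] -> [0.44  0.344 0.134]
[0.435, -0.527, -0.146] [0.0015, 0.0222, 0.0053] -> [0.406 0.283 0.132]
[0.435, -0.535, -0.113] [0.0015, 0.0222, 0.0053] -> [0.372 0.222 0.131]
[0.144, -0.696, -0.031] [0.0058, 0.0, 0.0272] -> [0.37  0.151 0.131]
[0.084, -0.706, -0.018] [0.0058, 0.0, 0.0272] -> [0.367 0.08  0.131]
[-0.073, -0.655, 0.016] [0.0029, 0.0, 0.0136] -> [0.375 0.014 0.131]
[-0.101, -0.652, 0.021] [0.0029, 0.0, 0.0136] -> [ 0.382 -0.051  0.131]
[-0.951, -0.488, 0.163] [0.004, -0.0667, 0.0122] -> [ 0.474 -0.108  0.135]
[-0.611, -0.04, 0.641] [0.0, -0.0667, -0.0] -> [ 0.555 -0.122  0.101]
```

View pics/w4.png

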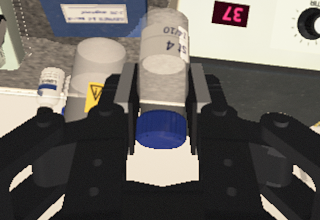

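The vial is held squarely by its glass body between the pads, with the cap at (162,128) in the crop. Now I'll go round the front of the microscope.

>>> {"name": "drive_tool", "arguments": {
  "increments": [
    [0.32,0,-0.21,0,0.022,0,1],
    [0.635,0.01,-0.427,0,0.0444,0,1],
    [0.635,0.01,-0.427,0,0.0444,0,1],
    [0.635,0.01,-0.427,0,0.0444,0,1]
  ]
}}

```text
clock: 10.22
tool_pos: [0.5154, 0.3599, 0.1363]
ee_rot: [-0.103, 0.965, 0.025, 0.241]
wrist_force: [-0.5, -0.9, -1.1]
finger_gap: 0.249
grip_force: 58.7
```

>>> {"name": "drive_tool", "arguments": {
  "increments": [
    [0.34,0,-0.17,0,0.022,0,1],
    [0.688,0.01,-0.334,0,0.0444,0,1],
    [0.688,0.01,-0.334,0,0.0444,0,1],
    [0.688,0.01,-0.334,0,0.0444,0,1]
  ]
}}

```text
clock: 10.72
tool_pos: [0.441, 0.345, 0.1339]
ee_rot: [-0.104, 0.979, 0.018, 0.173]
wrist_force: [0.5, 0.7, 0.4]
finger_gap: 0.249
grip_force: 58.8
```

>>> {"name": "drive_tool", "arguments": {
  "increments": [
    [0.22,-0.26,-0.07,0,0.011,0.003,1],
    [0.435,-0.527,-0.146,0.0015,0.0222,0.0053,1],
    [0.435,-0.527,-0.146,0.0015,0.0222,0.0053,1],
    [0.435,-0.527,-0.146,0.0015,0.0222,0.0053,1]
  ]
}}

```text
clock: 11.22
tool_pos: [0.4071, 0.2843, 0.133]
ee_rot: [-0.096, 0.985, 0.014, 0.139]
wrist_force: [-0.1, -0.1, 0.6]
finger_gap: 0.247
grip_force: 58.8
```

>>> {"name": "drive_tool", "arguments": {
  "increments": [
    [0.22,-0.26,-0.06,0,0.011,0.003,1],
    [0.435,-0.535,-0.113,0.0015,0.0222,0.0053,1],
    [0.435,-0.535,-0.113,0.0015,0.0222,0.0053,1],
    [0.435,-0.535,-0.113,0.0015,0.0222,0.0053,1]
  ]
}}

```text
clock: 11.72
tool_pos: [0.3732, 0.2236, 0.1319]
ee_rot: [-0.089, 0.99, 0.01, 0.105]
wrist_force: [0.9, -0.1, 0.1]
finger_gap: 0.244
grip_force: 58.8
```

>>> {"name": "drive_tool", "arguments": {
  "increments": [
    [0.07,-0.35,-0.015,0.003,0,0.013,1],
    [0.144,-0.696,-0.031,0.0058,0,0.0272,1],
    [0.144,-0.696,-0.031,0.0058,0,0.0272,1],
    [0.144,-0.696,-0.031,0.0058,0,0.0272,1]
  ]
}}

```text
clock: 12.22
tool_pos: [0.3709, 0.1527, 0.132]
ee_rot: [-0.046, 0.993, 0.005, 0.105]
wrist_force: [-0.2, 0.0, -0.3]
finger_gap: 0.248
grip_force: 58.8
```

>>> {"name": "drive_tool", "arguments": {
  "increments": [
    [0.04,-0.35,-0.01,0.003,0,0.013,1],
    [0.084,-0.706,-0.018,0.0058,0,0.0272,1],
    [0.084,-0.706,-0.018,0.0058,0,0.0272,1],
    [0.084,-0.706,-0.018,0.0058,0,0.0272,1]
  ]
}}

```text
clock: 12.72
tool_pos: [0.3687, 0.0816, 0.132]
ee_rot: [-0.002, 0.994, 0.0, 0.105]
wrist_force: [-0.1, 0.3, 0.1]
finger_gap: 0.249
grip_force: 58.7
```

>>> {"name": "drive_tool", "arguments": {
  "increments": [
    [-0.03,-0.33,0.01,0.0015,0,0.007,1],
    [-0.073,-0.655,0.016,0.0029,0,0.0136,1],
    [-0.073,-0.655,0.016,0.0029,0,0.0136,1],
    [-0.073,-0.655,0.016,0.0029,0,0.0136,1]
  ]
}}

```text
clock: 13.22
tool_pos: [0.3762, 0.0161, 0.1318]
ee_rot: [0.019, 0.994, -0.002, 0.105]
wrist_force: [0.4, -0.9, -0.3]
finger_gap: 0.244
grip_force: 58.7
```

>>> {"name": "drive_tool", "arguments": {
  "increments": [
    [-0.05,-0.33,0.01,0.0015,0,0.007,1],
    [-0.101,-0.652,0.021,0.0029,0,0.0136,1],
    [-0.101,-0.652,0.021,0.0029,0,0.0136,1],
    [-0.101,-0.652,0.021,0.0029,0,0.0136,1]
  ]
}}

```text
clock: 13.72
tool_pos: [0.3837, -0.0494, 0.1318]
ee_rot: [0.041, 0.994, -0.004, 0.105]
wrist_force: [-0.4, 0.6, -0.0]
finger_gap: 0.25
grip_force: 58.7
```

>>> {"name": "drive_tool", "arguments": {
  "increments": [
    [-0.31,-0.16,0.05,0.001,-0.022,0.004,1],
    [-0.63,-0.33,0.1,0.003,-0.044,0.008,1],
    [-0.951,-0.488,0.163,0.004,-0.0667,0.0122,1],
    [-0.951,-0.488,0.163,0.004,-0.0667,0.0122,1],
    [-0.951,-0.488,0.163,0.004,-0.0667,0.0122,1]
  ]
}}

```text
clock: 14.35
tool_pos: [0.4751, -0.106, 0.1355]
ee_rot: [0.06, 0.976, -0.013, 0.207]
wrist_force: [0.4, -0.2, 0.4]
finger_gap: 0.244
grip_force: 58.5
```

>>> {"name": "drive_tool", "arguments": {
  "increments": [
    [-0.2,-0.01,0.21,0,-0.022,0,1],
    [-0.4,-0.03,0.43,0,-0.044,0,1],
    [-0.6,-0.05,0.63,0,-0.0667,0,1],
    [-0.6,-0.05,0.63,0,-0.0667,0,1],
    [-0.6,-0.05,0.63,0,-0.0667,0,1]
  ]
}}

```text
clock: 14.98
tool_pos: [0.5544, -0.1311, 0.1268]
ee_rot: [0.052, 0.955, -0.012, 0.291]
wrist_force: [11.0, 5.3, 5.3]
finger_gap: 0.245
grip_force: 58.6
```

```bash
python3 - <<'E'
from h import *
o=robot.get_obs();print(o["tool_pos"],o["q"].round(2))
I,D=vision.capture("wrist");K,T=cam("wrist",o);P=cloud(K,T,D)
np.savez("w5.npz",I=I,D=D,T=T)
zt=R.from_quat(o["ee_rot"]).as_matrix()[:,2];g=o["tool_pos"]-.060*zt;print("gp",g,np.degrees(np.arccos(-zt[2])))
vo=np.array([.6659,-.1372]);fx=np.array([.992,-.127]);fy=np.array([.127,.992])
V=np.stack([(P[...,:2]-vo)@fx,(P[...,:2]-vo)@fy,P[...,2]],-1)
m=(V[...,2]>.014)&(V[...,2]<.0225)&(abs(V[...,1])<.03)&(V[...,0]>-.125)&(V[...,0]<.01)
for x in np.arange(-.1,0,.02):
    q=V[m&(abs(V[...,0]-x)<.01)&(V[...,2]>.0175)]
    for s in(-1,1):
        r=q[np.sign(q[:,1])==s]
        if len(r)>5:print(round(x,2),s,len(r),np.percentile(r[:,1],[3,50,97]).round(4),np.median(r[:,2]).round(4))
c=V[(V[...,2]>.155)&(V[...,2]<.19)&(V[...,0]>-.04)&(abs(V[...,1])<.12)]
if len(c):print("canopy",c.min(0),c.max(0))
h=cv2.cvtColor(I,cv2.COLOR_RGB2HSV)
# held vial
d=P-g;m=(np.linalg.norm(d[...,:2],axis=-1)<.02)&(d[...,2]>-.07)&(d[...,2]<.03);q=P[m]
print("vial",m.sum(),np.percentile(q,[1,50,99],axis=0).round(4))
cv2.imwrite("pics/w5.png",I[...,::-1])
E
```

```text
[ 0.55439424 -0.13106066  0.12684027] [-0.29  0.19  0.56  2.31 -1.19  0.19  2.83]
gp [ 0.52107187 -0.12787058  0.17663428] 33.911527287280656
-0.1 -1 136 [-0.0225 -0.0178 -0.0137] 0.0191
-0.1 1 146 [0.0161 0.0199 0.0246] 0.0189
-0.08 -1 123 [-0.0188 -0.0162 -0.0136] 0.0191
-0.08 1 122 [0.016  0.0186 0.0215] 0.0189
-0.06 -1 103 [-0.0189 -0.0162 -0.0135] 0.0191
-0.06 1 104 [0.0162 0.0188 0.0215] 0.019
-0.04 -1 87 [-0.0182 -0.0163 -0.0134] 0.0191
-0.04 1 90 [0.0163 0.019  0.0219] 0.019
-0.02 -1 30 [-0.0183 -0.0163 -0.0134] 0.0188
-0.02 1 74 [0.0165 0.0193 0.022 ] 0.0188
canopy [-0.01656609 -0.09802591  0.15603375] [0.06540607 0.10300401 0.17645356]
vial 8997 [[ 0.5058 -0.1436  0.1353]
 [ 0.5128 -0.1272  0.1715]
 [ 0.5288 -0.1099  0.1997]]
```

View pics/w5.png

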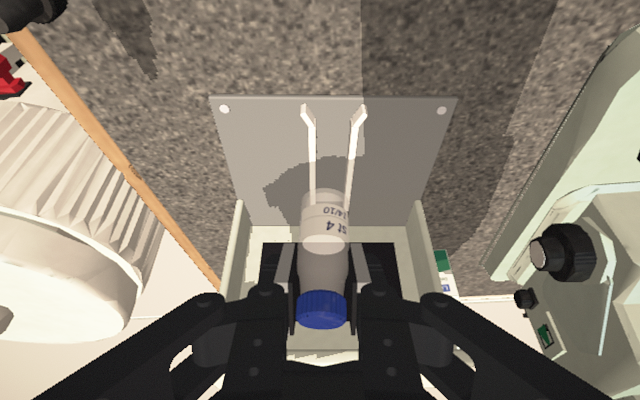

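The picture shows the lane rails at (312,150) and (355,150) and the vial well held. The rails' centre lies about 1.4 mm to +y of my axis. But the arm has taken a bad branch, with q5, q6 and q7 at their limits. I'll fit a kinematic model from the recorded poses to find a route with q5 positive.

```bash
cat > kin.py <<'E'
from h import *
from scipy.optimize import least_squares
import itertools
o=robot.get_obs()
S=[([-1.344,.418,-.01,1.614,.005,1.111,-.053],(.166,.602,.191),(.134,.991,-.001,0)),
([-1.27,.42,.53,2.13,.85,.19,.16],(.5412,.3651,.1036),(-.102,.946,.031,.306)),
([-.97,.55,.25,2.04,1.46,.2,-.41],(.5902,.3743,.0433),(-.1,.946,.033,.307)),
([-.78,.37,.01,2.,.97,.38,.17],(.59,.3744,.1392),(-.1,.946,.032,.307))]
S.append(([-.291,.19,.56,2.31,-1.19,.19,2.825],(.5544,-.1311,.1268),(.052,.955,-.012,.291)))
def fk(q,x,sg):
    d1,d3,d5,d7,a,b,off=x;r=R.identity();p=np.zeros(3)
    for ax,s,qq,t in(("z",sg[0],q[0],(0,0,d1)),("y",1,q[1],(0,0,0)),("z",sg[1],q[2],(a,0,d3)),("y",1,q[3],(b,0,0)),("z",sg[2],q[4],(0,0,d5)),("y",1,q[5],(0,0,0)),("z",sg[3],q[6]+off,(0,0,d7))):
        r=r*R.from_euler(ax,s*qq);p=p+r.apply(t)
    return p,r
def res(x,sg):
    e=[]
    for q,p,Q in S:
        pp,r=fk(q,x,sg);e+=list(pp-p)+list(.3*(r.inv()*R.from_quat(Q)).as_rotvec())
    return e
if __name__=="__main__":
    print(np.round(o["q"],4),o["wrist_force"])
    out=[]
    for sg in itertools.product((1,-1),repeat=4):
        for off in(-1.57,0,1.57,3.14):
            f=least_squares(res,[.34,.4,.4,.3,0,0,off],args=(sg,));out.append((f.cost,sg,f.x.round(4).tolist()))
    out.sort(key=lambda t:t[0]);print(*out[:3],sep="\n")
    json.dump(out[0],open("kin.json","w"))
    print(np.round(np.reshape(res(out[0][2],out[0][1]),(-1,6)),3))
E
python3 kin.py
```

```text
[-0.2932  0.1935  0.5639  2.3134 -1.1827  0.1892  2.8136] [-1.29122634 -0.34165962 -0.86864098]
(np.float64(0.0011243834627618996), (-1, -1, -1, -1), [0.4152, 0.4888, 0.5252, 0.4129, -0.0275, 0.0417, -1.5756])
(np.float64(0.001124383462761901), (-1, -1, -1, -1), [0.4152, 0.4888, 0.5252, 0.4129, -0.0275, 0.0417, 4.7076])
(np.float64(0.0011243834627619022), (-1, -1, -1, -1), [0.4152, 0.4888, 0.5252, 0.4129, -0.0275, 0.0417, 4.7076])
[[-0.03   0.008 -0.002  0.     0.    -0.001]
 [-0.001 -0.009 -0.003 -0.    -0.001  0.002]
 [-0.005 -0.001  0.008  0.     0.001 -0.001]
 [-0.004  0.017  0.001  0.001 -0.001  0.   ]
 [ 0.011  0.025 -0.004  0.     0.002 -0.   ]]
```

```bash
cat > kin2.py <<'E'
from kin import S
from h import *
from scipy.optimize import least_squares
AX="zyzyzyz";SG=(-1,1,-1,1,-1,1,-1)
X0=np.zeros((7,3));X0[0,2]=.41;X0[2,2]=.49;X0[4,2]=.52;X0[6,2]=.41
def fk(q,x):
    t=np.asarray(x).reshape(7,3);r=R.identity();p=np.zeros(3)
    for i in range(7):
        r=r*R.from_euler(AX[i],SG[i]*(q[i]-(1.5708*-1 if 0 else 0)+(-1.5756 if i==6 else 0)));p=p+r.apply(t[i])
    return p,r
def fit():
    f=lambda x:np.concatenate([(fk(q,x)[0]-p) for q,p,_ in S]+[.02*(x-X0.ravel())])
    return least_squares(f,X0.ravel())
LO=np.array([-2.81,-.39,-1.27,.06,-1.19,.19,-2.82]);HI=np.array([2.81,2.02,1.25,2.57,4.33,2,2.82])
def ik(p,Rm,q0,x,w=.0):
    t=R.from_matrix(Rm)
    f=lambda q:np.concatenate([fk(q,x)[0]-p,.3*(fk(q,x)[1].inv()*t).as_rotvec(),w*(q-q0)])
    s=least_squares(f,np.clip(q0,LO+.01,HI-.01),bounds=(LO,HI));return s.x,np.linalg.norm(s.fun[:6])
if __name__=="__main__":
    s=fit();x=s.x;np.save("kx.npy",x);print(x.reshape(7,3).round(3))
    print(np.round([fk(q,x)[0]-p for q,p,_ in S],4))
    fx=np.array([.992,-.127,0]);rng=np.random.default_rng(0)
    for nm,vx,z in(("home",0,.052),("mouth",-.14,.055),("high",-.14,.17)):
        for Y in(-7.3,-20):
            for L in(33,36):
                g=np.array([.6659,-.1372,0])+vx*fx;g[2]=z;Rm=rot(Y,L);best=[]
                for k in range(25):
                    q,e=ik(g+.06*Rm[:,2],Rm,rng.uniform(LO,HI)*np.array([.3,1,1,1,1,1,1]),x)
                    if e<1e-3:best.append((round(min((q-LO).min(),(HI-q).min()),3),q.round(2).tolist()))
                best.sort(reverse=True);print(nm,Y,L,len(best),best[:2],"q5 range",[min(b[1][4] for b in best),max(b[1][4] for b in best)] if best else "")
E
python3 kin2.py
```

```text
[[-0.007 -0.008  0.337]
 [ 0.033 -0.008 -0.016]
 [ 0.022 -0.01   0.474]
 [ 0.003 -0.01  -0.036]
 [-0.006 -0.006  0.484]
 [ 0.009 -0.006 -0.032]
 [ 0.016 -0.     0.378]]
[[-0.      0.      0.0001]
 [ 0.0004 -0.0003 -0.0011]
 [-0.0007  0.0005  0.0008]
 [ 0.0005 -0.0002 -0.0002]
 [-0.      0.      0.0004]]
home -7.3 33 13 [(np.float64(0.323), [0.88, 0.87, -0.95, 1.93, 1.71, 0.54, 0.27]), (np.float64(0.268), [0.92, 0.91, -1.0, 1.93, 1.73, 0.59, 0.29])] q5 range [1.69, 1.79]
home -7.3 36 18 [(np.float64(0.27), [0.93, 0.92, -1.0, 1.96, 1.87, 0.58, 0.16]), (np.float64(0.253), [0.94, 0.93, -1.02, 1.96, 1.87, 0.59, 0.17])] q5 range [1.87, 4.19]
home -20 33 19 [(np.float64(0.394), [0.78, 0.84, -0.88, 1.93, 1.73, 0.64, -0.02]), (np.float64(0.315), [0.64, 0.74, -0.68, 1.95, 1.69, 0.5, -0.09])] q5 range [1.66, 1.76]
home -20 36 21 [(np.float64(0.401), [0.78, 0.84, -0.87, 1.96, 1.87, 0.64, -0.15]), (np.float64(0.381), [0.7, 0.78, -0.76, 1.97, 1.86, 0.57, -0.2])] q5 range [1.86, 2.1]
mouth -7.3 33 16 [(np.float64(0.277), [1.02, 0.72, -0.98, 2.29, 2.04, 0.52, -0.15]), (np.float64(0.268), [0.95, 0.66
[... 551 characters left out ...]
 q5 range [2.06, 3.66]
high -7.3 33 14 [(np.float64(0.111), [1.05, 0.35, -1.03, 2.28, 1.32, 0.3, 0.37]), (np.float64(0.046), [0.93, 0.29, -0.89, 2.29, 1.25, 0.24, 0.41])] q5 range [-1.12, 1.42]
high -7.3 36 11 [(np.float64(0.068), [1.04, 0.33, -1.0, 2.32, 1.61, 0.26, 0.08]), (np.float64(0.048), [1.0, 0.31, -0.95, 2.32, 1.62, 0.24, 0.06])] q5 range [1.6, 1.64]
high -20 33 19 [(np.float64(0.243), [0.92, 0.33, -0.97, 2.28, 1.4, 0.43, 0.03]), (np.float64(0.212), [0.87, 0.3, -0.9, 2.28, 1.38, 0.4, 0.04])] q5 range [-1.04, 1.48]
high -20 36 20 [(np.float64(0.236), [0.98, 0.35, -1.03, 2.31, 1.59, 0.46, -0.15]), (np.float64(0.233), [0.91, 0.32, -0.95, 2.32, 1.59, 0.42, -0.16])] q5 range [1.59, 1.66]
```

```bash
cat > sim.py <<'E'
from kin2 import *
x=np.load("kx.npy")
def jac(q):
    p,r=fk(q,x);J=np.zeros((6,7))
    for i in range(7):
        d=q.copy();d[i]+=1e-5;pp,rr=fk(d,x);J[:3,i]=(pp-p)/1e-5;J[3:,i]=(rr*r.inv()).as_rotvec()/1e-5
    return J,p,r
def go(q,p1,R1,n=40,lam=.01):
    _,p0,r0=jac(q);r1=R.from_matrix(R1);rv=(r0.inv()*r1).as_rotvec();act=[]
    for k in range(1,n+6):
        s=min(k/n,1);J,p,r=jac(q);tp=p0+(p1-p0)*s;tr=r0*R.from_rotvec(rv*s)
        e=np.r_[tp-p,(tr*r.inv()).as_rotvec()];free=np.ones(7,bool)
        for _ in range(4):
            Jf=J[:,free];dq=np.zeros(7);dq[free]=Jf.T@np.linalg.solve(Jf@Jf.T+lam**2*np.eye(6),e)
            bad=((q+dq<LO)|(q+dq>HI))&free
            if not bad.any():break
            free&=~bad
        q=np.clip(q+dq,LO,HI)
    _,p,r=jac(q);return q,np.linalg.norm(p-p1),np.degrees(np.linalg.norm((r.inv()*r1).as_rotvec()))
def wp(g,Y,L):
    Rm=rot(Y,L);return np.array(g)+.06*Rm[:,2],Rm
def route(q,W,show=True):
    for w in W:
        q,e,a=go(q,*wp(*w))
        if show:print(w,q.round(2),"err",e.round(4),a.round(1))
    return q
if __name__=="__main__":
    print("replay");q=np.array([-.78,.37,.01,2.,.97,.38,.17])
    q=route(q,[((.42,.34,.19),12,20),((.36,.22,.19),10,12),((.355,.08,.19),0,12),((.37,-.05,.19),-5,12),((.45,-.105,.19),-7.3,24),((.52,-.118,.15),-7.3,36)])
    q0=np.array(robot.get_obs()["q"])
    for Y in(-30,-45,-60):
        print("try",Y)
        route(q0,[((.45,-.105,.19),-7.3,15),((.45,-.105,.19),Y,15),((.5,-.115,.17),Y,34),((.52,-.118,.15),-15,34),((.53,-.12,.056),-15,34),((.666,-.136,.052),-15,34)])
E
python3 sim.py
```

```text
replay
((0.42, 0.34, 0.19), 12, 20) [-0.65  0.23 -0.24  2.11  0.5   0.59  0.52] err 0.0 0.0
((0.36, 0.22, 0.19), 10, 12) [-0.47  0.06 -0.26  2.31  0.22  0.61  0.84] err 0.0 0.0
((0.355, 0.08, 0.19), 0, 12) [-0.29 -0.07 -0.12  2.45  0.14  0.57  1.06] err 0.0 0.0
((0.37, -0.05, 0.19), -5, 12) [-0.09 -0.05  0.09  2.44  0.04  0.55  1.46] err 0.0 0.0
((0.45, -0.105, 0.19), -7.3, 24) [-0.01  0.03  0.15  2.38 -0.03  0.31  1.61] err 0.0 0.0
((0.52, -0.118, 0.15), -7.3, 36) [-0.45  0.2   0.7   2.3  -1.15  0.19  2.75] err 0.0354 1.2
try -30
((0.45, -0.105, 0.19), -7.3, 15) [-0.86  0.24  1.15  2.24 -0.48  0.59  2.08] err 0.0 0.0
((0.45, -0.105, 0.19), -30, 15) [-0.97  0.32  1.25  2.23 -0.41  0.59  1.59] err 0.0 0.0
((0.5, -0.115, 0.17), -30, 34) [-1.01  0.45  1.24  2.32 -1.07  0.2   2.14] err 0.0046 0.1
((0.52, -0.118, 0.15), -15, 34) [-0.69  0.3   0.94  2.29 -1.18  0.2   2.59] err 0.0199 0.7
((0.53, -0.12, 0.056), -15, 34) [-0.43  0.41  0.67  2.19 -1.18  0.2   2.57] err 0.0802 3.0
((0.666, -0.136, 0.052), -15, 34) [-0.28  0.66  0.5   1.89 -1.18  0.2   2.48] err 0.0301 1.3
try -45
((0.45, -0.10
[... 370 characters left out ...]
34) [-0.42  0.4   0.66  2.19 -1.18  0.19  2.57] err 0.0801 3.0
((0.666, -0.136, 0.052), -15, 34) [-0.28  0.66  0.5   1.89 -1.18  0.19  2.47] err 0.03 1.3
try -60
((0.45, -0.105, 0.19), -7.3, 15) [-0.86  0.24  1.15  2.24 -0.48  0.59  2.08] err 0.0 0.0
((0.45, -0.105, 0.19), -60, 15) [-1.    0.39  1.25  2.19 -0.28  0.66  0.93] err 0.0 0.0
((0.5, -0.115, 0.17), -60, 34) [-1.12  0.62  1.25  2.22 -0.19  0.39  0.66] err 0.0 0.0
((0.52, -0.118, 0.15), -15, 34) [-0.69  0.3   0.94  2.29 -1.15  0.19  2.56] err 0.0212 0.7
((0.53, -0.12, 0.056), -15, 34) [-0.43  0.4   0.67  2.19 -1.15  0.19  2.54] err 0.0814 3.0
((0.666, -0.136, 0.052), -15, 34) [-0.27  0.66  0.5   1.89 -1.19  0.19  2.48] err 0.0292 1.3
```

```bash
cat > srch.py <<'E'
from sim import *
import time
def safe(w):
    p,Rm=wp(*w)
    for b in(.12,.2,.28,.36):
        h=p-b*Rm[:,2]
        if not(h[1]<-.06 or h[0]<.36):return False
    return True
q0=np.array(robot.get_obs()["q"]);rng=np.random.default_rng(int(__import__("sys").argv[1]));t=time.time();F=[]
import sim
_go=sim.go
sim.go=lambda q,p,Rm:_go(q,p,Rm,n=16)
q1=route(q0,[((.45,-.105,.19),-7.3,15)],False)
while time.time()-t<150:
    n=rng.integers(1,4);W=[]
    while len(W)<n:
        w=((rng.uniform(.36,.55),rng.uniform(-.22,-.05),rng.uniform(.15,.32)),rng.uniform(-120,120),rng.uniform(-20,45))
        if safe(w):W.append(w)
    q=route(q1,W,False)
    q=route(q,[((.52,-.118,.15),-15,34)],False)
    if q[4]>.6:
        q2,e,a=sim.go(q,*wp((.53,-.12,.056),-15,34));q3,e2,a2=sim.go(q2,*wp((.666,-.136,.052),-15,34))
        if e<.003 and e2<.003:
            m=min((q2-LO).min(),(HI-q2).min(),(q3-LO).min(),(HI-q3).min());F.append((n-m,n,m,W))
F.sort(key=lambda f:f[0])
for f in F[:4]:print(f[1],round(f[2],3),[(np.round(w[0],2).tolist(),round(w[1]),round(w[2])) for w in f[3]])
print(len(F))
E
for i in 1 2 3 4; do python3 srch.py $i > o$i & done; wait; cat o?
```

```text
this script no longer has the robot
this script no longer has the robot
this script no longer has the robot
1 0.274 [([0.4, -0.2, 0.21], 53, 21)]
1 0.273 [([0.45, -0.12, 0.17], 81, 27)]
1 0.273 [([0.42, -0.15, 0.2], 100, 17)]
1 0.27 [([0.44, -0.13, 0.22], 101, 20)]
290Exception ignored in: <_io.TextIOWrapper mode='rw' encoding='UTF-8'>
Traceback (most recent call last):
BrokenPipeError: [Errno 32] Broken pipe
Exception ignored in: <_io.TextIOWrapper mode='rw' encoding='UTF-8'>
Traceback (most recent call last):
BrokenPipeError: [Errno 32] Broken pipe
Exception ignored in: <_io.TextIOWrapper mode='rw' encoding='UTF-8'>
Traceback (most recent call last):
BrokenPipeError: [Errno 32] Broken pipe
```

```bash
python3 - <<'E'
from sim import *
q0=np.array(robot.get_obs()["q"])
W=[((.45,-.105,.19),-7.3,15),((.44,-.14,.20),75,24),((.47,-.13,.19),30,30),((.52,-.118,.15),-15,34),((.53,-.12,.056),-15,34),((.666,-.136,.052),-15,34)]
for Y in(60,75,90):
    W[1]=(W[1][0],Y,24);print(Y);route(q0,W)
W[1]=(W[1][0],75,24)
plan([wp(*w)[:1]+w[1:] for w in W[:4]])
E
```

```text
60
((0.45, -0.105, 0.19), -7.3, 15) [-0.86  0.24  1.15  2.24 -0.48  0.59  2.08] err 0.0 0.0
((0.44, -0.14, 0.2), 60, 24) [ 1.45  0.49 -1.26  2.07  0.08  0.79  2.82] err 0.0055 0.1
((0.47, -0.13, 0.19), 30, 30) [ 1.42  0.36 -1.21  2.2  -0.09  0.44  2.47] err 0.0 0.0
((0.52, -0.118, 0.15), -15, 34) [-0.71  0.29  0.96  2.29 -1.08  0.2   2.48] err 0.0258 0.9
((0.53, -0.12, 0.056), -15, 34) [-0.43  0.4   0.67  2.19 -1.14  0.19  2.53] err 0.0815 3.0
((0.666, -0.136, 0.052), -15, 34) [-0.28  0.66  0.5   1.89 -1.19  0.19  2.48] err 0.0293 1.3
75
((0.45, -0.105, 0.19), -7.3, 15) [-0.86  0.24  1.15  2.24 -0.48  0.59  2.08] err 0.0 0.0
((0.44, -0.14, 0.2), 75, 24) [ 1.3   0.68 -1.25  1.98  0.31  0.89  2.82] err 0.0558 1.6
((0.47, -0.13, 0.19), 30, 30) [ 1.47  0.4  -1.27  2.2   0.02  0.44  2.38] err 0.0 0.0
((0.52, -0.118, 0.15), -15, 34) [ 0.95  0.37 -0.96  2.32  1.63  0.38 -0.08] err 0.0 0.0
((0.53, -0.12, 0.056), -15, 34) [ 0.93  0.69 -0.93  2.3   2.06  0.59 -0.35] err 0.0 0.0
((0.666, -0.136, 0.052), -15, 34) [ 0.73  0.78 -0.78  1.96  1.77  0.51 -0.02] err 0.0 0.0
90
((0.45, -0.105, 0.19), -7.3, 15) [-0.86  0.24  1.15  2.24 -0.48  0.59  2.08] err 0.0 0.0
((0.44, -0.14, 0.2), 90, 24) [ 1.16  0.82 -1.25  1.97  0.49  0.94  2.82] err 0.1152 3.5
((0.47, -0.13, 0.19), 30, 30) [ 1.47  0.4  -1.27  2.2   0.02  0.44  2.38] err 0.0 0.0
((0.52, -0.118, 0.15), -15, 34) [ 0.95  0.37 -0.96  2.32  1.63  0.38 -0.08] err 0.0 0.0
((0.53, -0.12, 0.056), -15, 34) [ 0.93  0.69 -0.93  2.3   2.06  0.59 -0.35] err 0.0 0.0
((0.666, -0.136, 0.052), -15, 34) [ 0.73  0.78 -0.78  1.96  1.77  0.51 -0.02] err 0.0 0.0
[0.727, 0.159, -0.552] [0.004, 0.1045, 0.0044] -> [ 0.465 -0.107  0.132]
[0.137, -0.118, -0.173] [-0.1528, -0.0411, -0.4314] -> [ 0.446 -0.116  0.145]
[-0.101, -0.476, 0.123] [0.1135, -0.0316, 0.2228] -> [ 0.496 -0.115  0.138]
[-0.184, -0.383, 0.542] [0.1325, -0.0211, 0.2121] -> [ 0.552 -0.127  0.1  ]
```

```bash
cat > srch2.py <<'E'
from sim import *
import time
def safe(w):
    p,Rm=wp(*w)
    return all((lambda h:h[1]<-.06 or h[0]<.36)(p-b*Rm[:,2]) for b in(.12,.2,.28,.36))
q0=np.array(robot.get_obs()["q"]);rng=np.random.default_rng(3);t=time.time();F=[]
mg=lambda q:min((q-LO).min(),(HI-q).min())
def run(q,W,n):
    M=9
    for w in W:
        q,e,a=go(q,*wp(*w),n=n);M=min(M,mg(q))
        if e>.003:return q,-1
    return q,M
END=[((.52,-.118,.15),-15,34),((.53,-.12,.056),-15,34),((.666,-.136,.052),-15,34)]
q1=route(q0,[((.45,-.105,.19),-7.3,15)],False)
while time.time()-t<400:
    n=rng.integers(1,4);W=[]
    while len(W)<n:
        w=((rng.uniform(.36,.52),rng.uniform(-.2,-.05),rng.uniform(.15,.3)),rng.uniform(-60,70),rng.uniform(-15,40))
        if safe(w):W.append((tuple(np.round(w[0],2)),round(w[1]),round(w[2])))
    q,M=run(q1,W+END[:1],16)
    if M>0 and q[4]>.6:
        q,M2=run(q1,W+END,40)
        if M2>0 and q[4]>.6:F.append((M2-.02*n,W))
F.sort(key=lambda f:-f[0])
for f in F[:6]:print(round(f[0],3),[(np.array(w[0]).tolist(),w[1],w[2]) for w in f[1]])
print(len(F))
if F: route(q1,F[0][1]+END)
E
python3 srch2.py
```

```text
0.055 [([0.49, -0.12, 0.24], 45, -6), ([0.39, -0.18, 0.23], -22, 28)]
0.032 [([0.43, -0.08, 0.27], -9, 34)]
0.014 [([0.4, -0.09, 0.2], -12, 27)]
0.005 [([0.48, -0.19, 0.24], 57, 11)]
0.004 [([0.45, -0.05, 0.2], 69, 16)]
0.002 [([0.44, -0.18, 0.15], 55, 22)]
270
((np.float64(0.49), np.float64(-0.12), np.float64(0.24)), 45, -6) [-0.62  0.38  0.89  1.9  -0.23  1.07  2.72] err 0.0 0.0
((np.float64(0.39), np.float64(-0.18), np.float64(0.23)), -22, 28) [-0.55 -0.23  0.86  2.48  0.56  0.38  1.05] err 0.0 0.0
((0.52, -0.118, 0.15), -15, 34) [ 0.77  0.3  -0.75  2.34  1.65  0.29 -0.14] err 0.0 0.0
((0.53, -0.12, 0.056), -15, 34) [ 0.83  0.62 -0.81  2.31  2.11  0.52 -0.45] err 0.0 0.0
((0.666, -0.136, 0.052), -15, 34) [ 0.62  0.72 -0.63  1.97  1.77  0.41 -0.1 ] err 0.0 0.0
```

>>> {"name": "drive_tool", "arguments": {
  "increments": [
    [0.2,0.03,-0.15,0.001,0.025,0.001,1],
    [0.4,0.08,-0.3,0.002,0.05,0.002,1],
    [0.6,0.12,-0.45,0.003,0.08,0.003,1],
    [0.727,0.159,-0.552,0.004,0.1045,0.0044,1],
    [0.727,0.159,-0.552,0.004,0.1045,0.0044,1],
    [0.727,0.159,-0.552,0.004,0.1045,0.0044,1]
  ]
}}

```text
clock: 15.78
tool_pos: [0.4655, -0.1059, 0.1317]
ee_rot: [0.062, 0.989, -0.007, 0.132]
wrist_force: [-0.6, 0.6, -1.3]
finger_gap: 0.245
grip_force: 58.8
```

```bash
python3 - <<'E'
from sim import *
q0=np.array(robot.get_obs()["q"]);print(q0.round(2))
END=[((.52,-.118,.15),-15,34),((.53,-.12,.056),-15,34),((.666,-.136,.052),-15,34)]
for W in([((.49,-.12,.24),45,-6),((.39,-.18,.23),-22,28)],[((.43,-.08,.27),-9,34)],[((.39,-.18,.23),-22,28)],[((.4,-.12,.25),-35,15),((.39,-.16,.25),-35,30)],[((.40,-.12,.22),-60,12),((.39,-.14,.23),-60,30),((.39,-.16,.23),-22,28)]):
    print("--");route(q0,W+END)
E
```

```text
[-0.84  0.14  1.09  2.26 -0.3   0.57  1.91]
--
((0.49, -0.12, 0.24), 45, -6) [-0.56  0.35  0.8   1.9  -0.18  1.06  2.67] err 0.0 0.0
((0.39, -0.18, 0.23), -22, 28) [-0.51 -0.22  0.82  2.48  0.53  0.37  1.08] err 0.0 0.0
((0.52, -0.118, 0.15), -15, 34) [ 0.69  0.28 -0.66  2.34  1.66  0.26 -0.17] err 0.0 0.0
((0.53, -0.12, 0.056), -15, 34) [ 0.78  0.6  -0.76  2.31  2.14  0.49 -0.5 ] err 0.0 0.0
((0.666, -0.136, 0.052), -15, 34) [ 0.56  0.69 -0.55  1.97  1.77  0.37 -0.14] err 0.0 0.0
--
((0.43, -0.08, 0.27), -9, 34) [-0.69 -0.34  0.69  2.49  0.76  0.41  0.83] err 0.0 0.0
((0.52, -0.118, 0.15), -15, 34) [ 0.76  0.3  -0.74  2.34  1.65  0.29 -0.14] err 0.0 0.0
((0.53, -0.12, 0.056), -15, 34) [ 0.83  0.62 -0.81  2.31  2.11  0.51 -0.46] err 0.0 0.0
((0.666, -0.136, 0.052), -15, 34) [ 0.61  0.71 -0.62  1.97  1.77  0.41 -0.1 ] err 0.0 0.0
--
((0.39, -0.18, 0.23), -22, 28) [-0.63 -0.25  0.93  2.47  0.63  0.39  1.  ] err 0.0 0.0
((0.52, -0.118, 0.15), -15, 34) [-0.69  0.3   0.94  2.29 -1.17  0.19  2.58] err 0.0199 0.7
((0.53, -0.12, 0.056), -15, 34) [-0.42  0.4   0.66  2.19 -1.17  0.19  2.57] er
[... 374 characters left out ...]
, -0.12, 0.056), -15, 34) [ 0.69  0.56 -0.64  2.32  2.21  0.43 -0.61] err 0.0 0.0
((0.666, -0.136, 0.052), -15, 34) [ 0.42  0.65 -0.37  1.98  1.81  0.27 -0.24] err 0.0 0.0
--
((0.4, -0.12, 0.22), -60, 12) [-1.04  0.06  1.25  2.27  0.15  0.72  0.63] err 0.0 0.0
((0.39, -0.14, 0.23), -60, 30) [-1.06 -0.17  1.05  2.44  0.96  0.75 -0.19] err 0.0 0.0
((0.39, -0.16, 0.23), -22, 28) [-0.9  -0.39  1.1   2.49  0.95  0.5   0.67] err 0.0 0.0
((0.52, -0.118, 0.15), -15, 34) [ 0.64  0.27 -0.6   2.35  1.67  0.24 -0.19] err 0.0 0.0
((0.53, -0.12, 0.056), -15, 34) [ 0.76  0.59 -0.73  2.31  2.16  0.47 -0.53] err 0.0 0.0
((0.666, -0.136, 0.052), -15, 34) [ 0.52  0.68 -0.5   1.98  1.78  0.34 -0.16] err 0.0 0.0
```

```bash
python3 - <<'E'
from sim import *
q0=np.array(robot.get_obs()["q"])
W=[((.4,-.12,.25),-35,15),((.39,-.16,.25),-35,30),((.45,-.14,.2),-30,34),((.52,-.118,.15),-22,34)]
route(q0,W);plan([(wp(*w)[0],w[1],w[2]) for w in W])
E
```

```text
((0.4, -0.12, 0.25), -35, 15) [-0.96 -0.2   1.08  2.31  0.45  0.74  0.79] err 0.0 0.0
((0.39, -0.16, 0.25), -35, 30) [-0.7  -0.32  0.82  2.49  0.94  0.57  0.38] err 0.0 0.0
((0.45, -0.14, 0.2), -30, 34) [-0.7   0.    0.85  2.48  1.12  0.23  0.15] err 0.0 0.0
((0.52, -0.118, 0.15), -22, 34) [ 0.12  0.22 -0.06  2.37  1.66  0.19 -0.35] err 0.0 0.0
[0.319, -0.293, -0.712] [0.041, 0.0008, 0.1491] -> [ 0.413 -0.129  0.192]
[-0.298, -0.385, 0.018] [0.0, -0.0833, 0.0] -> [ 0.415 -0.177  0.198]
[-0.117, 0.537, 0.619] [-0.0147, -0.0222, -0.0236] -> [ 0.479 -0.157  0.15 ]
[-0.129, 0.587, 0.69] [-0.0249, 0.0, -0.0368] -> [ 0.551 -0.131  0.1  ]
```

>>> {"name": "drive_tool", "arguments": {
  "increments": [
    [0.1,-0.1,-0.24,0.01,0,0.04,1],
    [0.2,-0.2,-0.47,0.027,0,0.09,1],
    [0.319,-0.293,-0.712,0.041,0,0.149,1],
    [0.319,-0.293,-0.712,0.041,0,0.149,1],
    [0.319,-0.293,-0.712,0.041,0,0.149,1],
    [0.319,-0.293,-0.712,0.041,0,0.149,1]
  ]
}}

```text
clock: 16.52
tool_pos: [0.4123, -0.1294, 0.1922]
ee_rot: [0.298, 0.945, -0.039, 0.125]
wrist_force: [-0.3, 0.3, -0.3]
finger_gap: 0.253
grip_force: 58.6
```

>>> {"name": "drive_tool", "arguments": {
  "increments": [
    [-0.15,-0.2,0.01,0,-0.04,0,1],
    [-0.298,-0.385,0.018,0,-0.0833,0,1],
    [-0.298,-0.385,0.018,0,-0.0833,0,1],
    [-0.298,-0.385,0.018,0,-0.0833,0,1]
  ]
}}

```text
clock: 17.02
tool_pos: [0.4144, -0.1777, 0.1985]
ee_rot: [0.291, 0.921, -0.078, 0.246]
wrist_force: [-0.0, 0.9, -0.3]
finger_gap: 0.248
grip_force: 58.6
```

```bash
python3 - <<'E'
from sim import *
o=robot.get_obs();q0=np.array(o["q"]);print(q0.round(2),o["tool_pos"])
END=[((.52,-.118,.15),-15,34),((.53,-.12,.056),-15,34),((.666,-.136,.052),-15,34)]
for W in([((.45,-.14,.2),-30,34),((.52,-.118,.15),-22,34)],[((.45,-.14,.2),-30,34)],[((.48,-.13,.12),-30,34)],[((.50,-.13,.15),-40,34),((.52,-.12,.10),-40,34)]):
    print("--");route(q0,W+END)
W=[((.48,-.13,.12),-30,34)]+END
plan([(wp(*w)[0],w[1],w[2]) for w in W])
E
```

```text
[-0.63 -0.3   0.69  2.42  0.81  0.64  0.45] [ 0.41440208 -0.17770702  0.19848191]
--
((0.45, -0.14, 0.2), -30, 34) [-0.59 -0.    0.73  2.48  1.13  0.23  0.13] err 0.0 0.0
((0.52, -0.118, 0.15), -22, 34) [ 0.12  0.22 -0.06  2.37  1.66  0.19 -0.35] err 0.0 0.0
((0.52, -0.118, 0.15), -15, 34) [ 0.49  0.24 -0.43  2.36  1.72  0.19 -0.25] err 0.0 0.0
((0.53, -0.12, 0.056), -15, 34) [ 0.68  0.55 -0.63  2.32  2.22  0.43 -0.62] err 0.0 0.0
((0.666, -0.136, 0.052), -15, 34) [ 0.4   0.64 -0.35  1.99  1.82  0.26 -0.25] err 0.0 0.0
--
((0.45, -0.14, 0.2), -30, 34) [-0.59 -0.    0.73  2.48  1.13  0.23  0.13] err 0.0 0.0
((0.52, -0.118, 0.15), -15, 34) [ 0.49  0.24 -0.43  2.36  1.72  0.19 -0.25] err 0.0 0.0
((0.53, -0.12, 0.056), -15, 34) [ 0.68  0.55 -0.63  2.32  2.22  0.43 -0.62] err 0.0 0.0
((0.666, -0.136, 0.052), -15, 34) [ 0.4   0.64 -0.35  1.99  1.82  0.26 -0.25] err 0.0 0.0
--
((0.48, -0.13, 0.12), -30, 34) [-0.08  0.26  0.17  2.46  2.05  0.23 -0.88] err 0.0 0.0
((0.52, -0.118, 0.15), -15, 34) [ 0.49  0.24 -0.43  2.36  1.72  0.19 -0.25] err 0.0 0.0
((0.53, -0.12, 0.056), -15, 34) [ 0.68  0.
[... 297 characters left out ...]
] err 0.0 0.0
((0.52, -0.118, 0.15), -15, 34) [ 0.49  0.24 -0.43  2.36  1.72  0.19 -0.25] err 0.0 0.0
((0.53, -0.12, 0.056), -15, 34) [ 0.68  0.55 -0.63  2.32  2.22  0.43 -0.62] err 0.0 0.0
((0.666, -0.136, 0.052), -15, 34) [ 0.4   0.64 -0.35  1.99  1.82  0.26 -0.25] err 0.0 0.0
[0.061, 0.399, 0.704] [-0.0076, -0.0112, -0.0118] -> [ 0.462 -0.162  0.134]
[0.072, 0.385, 0.711] [-0.0076, -0.0112, -0.0118] -> [ 0.509 -0.147  0.07 ]
[-0.396, 0.391, -0.095] [-0.0466, -0.0, -0.0691] -> [ 0.552 -0.127  0.1  ]
[0.441, 0.007, 0.836] [0.0, 0.0, 0.0] -> [ 0.562 -0.129  0.006]
[-0.551, 0.099, 0.395] [0.0, 0.0, 0.0] -> [ 0.63  -0.137  0.004]
[-0.551, 0.099, 0.395] [0.0, 0.0, 0.0] -> [ 0.698 -0.145  0.002]
```

```bash
python3 - <<'E'
from sim import *
o=robot.get_obs();q0=np.array(o["q"])
END=[((.52,-.118,.15),-15,36),((.53,-.12,.056),-15,36),((.666,-.136,.052),-15,36)]
W=[((.45,-.14,.2),-30,34)]+END
route(q0,W)
plan([(wp(*w)[0],w[1],w[2]) for w in W[:2]])
E
```

```text
((0.45, -0.14, 0.2), -30, 34) [-0.59 -0.    0.73  2.48  1.13  0.23  0.13] err 0.0 0.0
((0.52, -0.118, 0.15), -15, 36) [ 0.46  0.24 -0.39  2.38  2.02  0.2  -0.55] err 0.0 0.0
((0.53, -0.12, 0.056), -15, 36) [ 0.62  0.54 -0.57  2.34  2.37  0.44 -0.78] err 0.0 0.0
((0.666, -0.136, 0.052), -15, 36) [ 0.36  0.64 -0.29  2.01  2.06  0.25 -0.51] err 0.0 0.0
[-0.114, 0.543, 0.621] [-0.0152, -0.0225, -0.0236] -> [ 0.479 -0.157  0.15 ]
[-0.143, 0.632, 0.685] [-0.0478, -0.011, -0.0683] -> [ 0.554 -0.127  0.101]
```

>>> {"name": "drive_tool", "arguments": {
  "increments": [
    [-0.04,0.18,0.21,-0.005,-0.007,-0.008,1],
    [-0.08,0.36,0.42,-0.01,-0.015,-0.016,1],
    [-0.114,0.543,0.621,-0.0152,-0.0225,-0.0236,1],
    [-0.114,0.543,0.621,-0.0152,-0.0225,-0.0236,1],
    [-0.114,0.543,0.621,-0.0152,-0.0225,-0.0236,1]
  ]
}}

```text
clock: 17.65
tool_pos: [0.4791, -0.1573, 0.1509]
ee_rot: [0.248, 0.923, -0.077, 0.283]
wrist_force: [-0.7, 0.2, -0.1]
finger_gap: 0.248
grip_force: 58.6
```

>>> {"name": "drive_tool", "arguments": {
  "increments": [
    [-0.03,0.12,0.13,-0.01,-0.002,-0.014,1],
    [-0.06,0.25,0.27,-0.02,-0.004,-0.028,1],
    [-0.09,0.38,0.41,-0.03,-0.006,-0.042,1],
    [-0.12,0.5,0.55,-0.04,-0.009,-0.055,1],
    [-0.143,0.632,0.685,-0.0478,-0.011,-0.0683,1],
    [-0.143,0.632,0.685,-0.0478,-0.011,-0.0683,1],
    [-0.143,0.632,0.685,-0.0478,-0.011,-0.0683,1],
    [-0.143,0.632,0.685,-0.0478,-0.011,-0.0683,1]
  ]
}}

```text
clock: 18.65
tool_pos: [0.5533, -0.1298, 0.1035]
ee_rot: [0.125, 0.942, -0.045, 0.307]
wrist_force: [0.3, 0.5, -0.6]
finger_gap: 0.247
grip_force: 58.6
```

```bash
cat > st.py <<'E'
from sim import *
def state():
    o=robot.get_obs();Rm=R.from_quat(o["ee_rot"]).as_matrix();zt=Rm[:,2];g=o["tool_pos"]-.060*zt
    vo=np.array([.6659,-.1372])+.0013*np.array([.127,.992]);d=g[:2]-vo
    print(np.round(o["q"],2),"tcp",o["tool_pos"].round(4),"gp",g.round(4),"lean",np.degrees(np.arccos(-zt[2])).round(2),"yaw",np.degrees(np.arctan2(zt[1],zt[0])).round(1),"viewer",np.round([d@[.992,-.127],d@[.127,.992]],4),"roll",np.degrees(np.arcsin(Rm[2,1])).round(2),"F",np.round(o["wrist_force"],1));return o,g
def vgp(vx,z,vy=0): # gp target from viewer coordinates, lane-centred
    p=np.array([.6659,-.1372])+(.0013+vy)*np.array([.127,.992])+vx*np.array([.992,-.127]);return (p[0],p[1],z)
E
python3 - <<'E'
from st import *
o,g=state()
I,D=vision.capture("wrist");K,T=cam("wrist",o);P=cloud(K,T,D)
d=P-g;m=(np.linalg.norm(d[...,:2],axis=-1)<.02)&(d[...,2]>-.07)&(d[...,2]<.03);q=P[m]
h=cv2.cvtColor(I,cv2.COLOR_RGB2HSV)
for z0 in np.arange(-.045,-.01,.005):
    s=q[abs(q[:,2]-g[2]-z0)<.0025];
    if len(s)>20:
        lat=(s[:,:2]-g[:2])@[-np.sin(np.radians(-15)),np.cos(np.radians(-15))];fw=(s[:,:2]-g[:2])@[np.cos(np.radians(-15)),np.sin(np.radians(-15))]
        print(z0.round(3),len(s),"lat",np.percentile(lat,[2,98]).round(4),"front",np.percentile(fw,2).round(4))
print("bottom",np.percentile(q[:,2],.5)-g[2])
W=[(vgp(-.135,.056),-15,36),(vgp(-.06,.053),-15,36),(vgp(0,.053),-15,36)]
route(np.array(o["q"]),W);plan([(wp(*w)[0],w[1],w[2]) for w in W])
E
```

```text
[ 0.54  0.24 -0.45  2.34  1.84  0.2  -0.34] tcp [ 0.5533 -0.1298  0.1035] gp [ 0.5192 -0.1201  0.152 ] lean 36.19 yaw -15.9 viewer [-0.1477 -0.003 ] roll -0.47 F [ 0.3  0.5 -0.6]
-0.045 30 lat [-0.0096  0.0088] front -0.0103
-0.04 396 lat [-0.0107  0.0108] front -0.0114
-0.035 392 lat [-0.0109  0.0106] front -0.0114
-0.03 460 lat [-0.0108  0.0106] front -0.0118
-0.025 492 lat [-0.011   0.0105] front -0.0117
-0.02 622 lat [-0.0162  0.0147] front -0.0116
-0.015 775 lat [-0.0177  0.0187] front -0.0113
bottom -0.04221049356647749
((np.float64(0.5321451), np.float64(-0.1187654), 0.056), -15, 36) [ 0.7   0.57 -0.66  2.33  2.29  0.48 -0.68] err 0.0 0.0
((np.float64(0.6065451000000001), np.float64(-0.1282904), 0.053), -15, 36) [ 0.58  0.62 -0.54  2.15  2.15  0.39 -0.54] err 0.0 0.0
((np.float64(0.6660651000000001), np.float64(-0.1359104), 0.053), -15, 36) [ 0.46  0.66 -0.42  2.    1.98  0.31 -0.38] err 0.0 0.0
[0.479, 0.057, 0.839] [-0.0022, 0.0014, -0.0001] -> [ 0.566 -0.128  0.007]
[-0.584, 0.101, 0.461] [0.0, 0.0, 0.0] -> [ 0.641 -0.137  0.004]
[-0.481, 0.08, 0.35] [0.0, 0.0, 0.0] -> [ 0.7   -0.145  0.004]
```

The branch is right now, and the vial hangs upright (its side is constant within 0.5 mm) and centred on the grasp point. I'll descend in front of the lane mouth.

>>> {"name": "drive_tool", "arguments": {
  "increments": [
    [0.12,0.02,0.21,0,0,0,1],
    [0.24,0.03,0.42,-0.001,0,0,1],
    [0.36,0.045,0.63,-0.002,0.001,0,1],
    [0.479,0.057,0.82,-0.0022,0.0014,0,1],
    [0.479,0.057,0.82,-0.0022,0.0014,0,1],
    [0.479,0.057,0.82,-0.0022,0.0014,0,1]
  ]
}}

```text
clock: 19.45
tool_pos: [0.5628, -0.1274, 0.0083]
ee_rot: [0.124, 0.944, -0.042, 0.304]
wrist_force: [-0.2, 0.4, 0.3]
finger_gap: 0.249
grip_force: 58.6
```

```bash
python3 - <<'E'
from st import *
o,g=state()
I,D=vision.capture("wrist");K,T=cam("wrist",o);P=cloud(K,T,D);cv2.imwrite("pics/w6.png",I[...,::-1])
vo=np.array([.6659,-.1372]);V=np.stack([(P[...,:2]-vo)@[.992,-.127],(P[...,:2]-vo)@[.127,.992],P[...,2]],-1)
for x in(-.11,-.1,-.08,-.06,-.04):
    q=V[(V[...,2]>.0165)&(V[...,2]<.0225)&(abs(V[...,1])<.03)&(abs(V[...,0]-x)<.008)];print(x,[np.percentile(q[np.sign(q[:,1])==s,1],[3,97]).round(4).tolist() for s in(-1,1) if (np.sign(q[:,1])==s).sum()>5])
d=V-np.r_[(g[:2]-vo)@[.992,-.127],(g[:2]-vo)@[.127,.992],g[2]]
q=d[(np.hypot(d[...,0],d[...,1])<.02)&(d[...,2]<-.022)&(d[...,2]>-.043)];print("vial lat",np.percentile(q[:,1],[2,98]))
W=[(vgp(-.08,.0525),-15,36),(vgp(-.04,.052),-15,36),(vgp(-.003,.052),-15,36)]
plan([(wp(*w)[0],w[1],w[2]) for w in W])
E
```

```text
[ 0.66  0.55 -0.61  2.34  2.31  0.46 -0.72] tcp [ 0.5628 -0.1274  0.0083] gp [ 0.529  -0.1181  0.057 ] lean 35.77 yaw -15.3 viewer [-0.1382  0.0003] roll -0.19 F [-0.2  0.4  0.3]
-0.11 [[-0.0249, -0.0183], [0.0184, 0.0267]]
-0.1 [[0.0179, 0.0244]]
-0.08 []
-0.06 []
-0.04 []
vial lat [-0.01009067  0.01104075]
[-0.442, 0.077, 0.375] [-0.001, -0.0011, 0.0003] -> [ 0.621 -0.135  0.004]
[-0.318, 0.054, 0.237] [0.0, 0.0, 0.0] -> [ 0.66  -0.14   0.003]
[-0.297, 0.05, 0.216] [0.0, 0.0, 0.0] -> [ 0.697 -0.145  0.003]
```

>>> {"name": "drive_tool", "arguments": {
  "increments": [
    [-0.08,0.012,0.09,0,0,0,1],
    [-0.16,0.024,0.16,-0.001,-0.001,0,1],
    [-0.24,0.037,0.225,-0.001,-0.001,0,1],
    [-0.34,0.054,0.3,-0.001,-0.001,0,1],
    [-0.442,0.073,0.375,-0.001,-0.0011,0,1],
    [-0.442,0.073,0.375,-0.001,-0.0011,0,1]
  ]
}}

```text
clock: 20.25
tool_pos: [0.6212, -0.1346, 0.0026]
ee_rot: [0.124, 0.943, -0.039, 0.306]
wrist_force: [-1.0, 0.2, 0.2]
finger_gap: 0.247
grip_force: 58.6
```

```bash
python3 - <<'E'
from st import *
o,g=state()
W=[(vgp(-.04,.0515),-15,36),(vgp(-.004,.0515),-15,36)]
route(np.array(o["q"]),W)
plan([(wp(*w)[0],w[1],w[2]) for w in W])
E
```

```text
[ 0.59  0.6  -0.54  2.21  2.24  0.41 -0.64] tcp [ 0.6212 -0.1346  0.0026] gp [ 0.5872 -0.1256  0.0512] lean 35.94 yaw -14.8 viewer [-0.0796  0.0002] roll 0.09 F [-1.   0.2  0.2]
((np.float64(0.6263851), np.float64(-0.13083039999999999), 0.0515), -15, 36) [ 0.5   0.62 -0.46  2.11  2.13  0.35 -0.54] err 0.0 0.0
((np.float64(0.6620971000000001), np.float64(-0.13540239999999998), 0.0515), -15, 36) [ 0.43  0.65 -0.38  2.02  2.03  0.29 -0.45] err 0.0 0.0
[-0.32, 0.05, 0.228] [0.0006, -0.0004, -0.0] -> [ 0.66  -0.14   0.003]
[-0.289, 0.048, 0.21] [0.0, 0.0, 0.0] -> [ 0.696 -0.145  0.003]
```

Inside the lane, and forces are near zero. On to the stop.

>>> {"name": "drive_tool", "arguments": {
  "increments": [
    [-0.08,0.012,0.057,0,0,0,1],
    [-0.16,0.025,0.114,0,0,0,1],
    [-0.24,0.037,0.17,0,0,0,1],
    [-0.32,0.05,0.228,0,0,0,1],
    [-0.4,0.063,0.284,0,0,0,1],
    [-0.47,0.075,0.338,0,0,0,1],
    [-0.55,0.088,0.395,0,0,0,1],
    [-0.6,0.098,0.438,0,0,0,1],
    [-0.6,0.098,0.438,0,0,0,1]
  ]
}}

```text
clock: 21.38
tool_pos: [0.6948, -0.1443, 0.0021]
ee_rot: [0.124, 0.943, -0.039, 0.306]
wrist_force: [-0.7, 0.0, -0.0]
finger_gap: 0.249
grip_force: 58.6
```

```bash
python3 - <<'E'
from st import *
o,g=state()
W=[(vgp(.0,.0510),-15,36)]
plan([(wp(*w)[0],w[1],w[2]) for w in W])
I,D=vision.capture("wrist");K,T=cam("wrist",o);P=cloud(K,T,D);cv2.imwrite("pics/w7.png",I[...,::-1]);np.savez("w7.npz",P=P,I=I)
E
```

```text
[ 0.46  0.65 -0.41  2.04  2.07  0.32 -0.48] tcp [ 0.6948 -0.1443  0.0021] gp [ 0.6608 -0.1353  0.0507] lean 35.9 yaw -14.8 viewer [-0.0053 -0.    ] roll 0.08 F [-0.7  0.  -0. ]
[-0.045, 0.006, 0.028] [0.0006, -0.0005, -0.0] -> [ 0.7   -0.145  0.002]
```

>>> {"name": "drive_tool", "arguments": {
  "increments": [
    [-0.012,0.002,0.009,0,0,0,1],
    [-0.024,0.004,0.017,0,0,0,1],
    [-0.036,0.006,0.025,0,0,0,1],
    [-0.036,0.006,0.025,0,0,0,1]
  ]
}}

```text
clock: 21.92
tool_pos: [0.699, -0.145, 0.0023]
ee_rot: [0.124, 0.943, -0.039, 0.306]
wrist_force: [0.5, 1.0, -0.4]
finger_gap: 0.246
grip_force: 58.6
```

>>> {"name": "drive_tool", "arguments": {
  "increments": [
    [-0.008,0.001,0.006,0,0,0,1],
    [-0.016,0.002,0.011,0,0,0,1],
    [-0.016,0.002,0.011,0,0,0,1]
  ]
}}

```text
clock: 22.3
tool_pos: [0.7006, -0.1453, 0.0021]
ee_rot: [0.124, 0.943, -0.039, 0.305]
wrist_force: [-3.4, 0.2, 1.6]
finger_gap: 0.247
grip_force: 58.9
```

Contact with the stop (−3.4 N). Now I'll lower onto the plate.

>>> {"name": "drive_tool", "arguments": {
  "increments": [
    [0.003,0,0.004,0,0,0,1],
    [0.006,0,0.008,0,0,0,1],
    [0.006,0,0.008,0,0,0,1]
  ]
}}

```text
clock: 22.68
tool_pos: [0.7007, -0.1452, 0.0011]
ee_rot: [0.124, 0.943, -0.039, 0.306]
wrist_force: [-4.3, -0.4, 1.0]
finger_gap: 0.246
grip_force: 58.9
```

>>> {"name": "drive_tool", "arguments": {
  "increments": [
    [0.003,0,0.004,0,0,0,1],
    [0.006,0,0.008,0,0,0,1],
    [0.006,0,0.008,0,0,0,1]
  ]
}}

```text
clock: 23.05
tool_pos: [0.7009, -0.1453, 0.0007]
ee_rot: [0.124, 0.943, -0.04, 0.306]
wrist_force: [-9.4, 2.1, 9.6]
finger_gap: 0.248
grip_force: 60.0
```

>>> {"name": "drive_tool", "arguments": {
  "increments": [
    [0,0,0,0,0,0,0.75],
    [0,0,0,0,0,0,0.7],
    [0,0,0,0,0,0,0.6],
    [0,0,0,0,0,0,0.5],
    [0,0,0,0,0,0,0.4],
    [0,0,0,0,0,0,0.4]
  ]
}}

```text
clock: 23.8
tool_pos: [0.7008, -0.1453, 0.0003]
ee_rot: [0.124, 0.943, -0.039, 0.306]
wrist_force: [0.7, 0.2, -0.5]
finger_gap: 0.6
grip_force: 0.0
```

```bash
python3 - <<'E'
from st import *
o,g=state()
I,D=vision.capture("wrist");cv2.imwrite("pics/w8.png",I[...,::-1])
W=[(vgp(-.09,.054),-15,36),(vgp(-.14,.12),-15,30)]
route(np.array(o["q"]),W)
plan([(wp(*w)[0],w[1],w[2]) for w in W])
E
```

```text
[ 0.46  0.66 -0.41  2.02  2.06  0.31 -0.47] tcp [ 7.008e-01 -1.453e-01  3.000e-04] gp [ 0.6668 -0.1363  0.0489] lean 35.9 yaw -14.8 viewer [ 0.0008 -0.0003] roll 0.08 F [ 0.7  0.2 -0.5]
((np.float64(0.5767851), np.float64(-0.12448039999999999), 0.054), -15, 36) [ 0.6   0.59 -0.56  2.23  2.24  0.41 -0.63] err 0.0 0.0
((np.float64(0.5271851000000001), np.float64(-0.11813039999999998), 0.12), -15, 30) [ 0.44  0.32 -0.37  2.3   1.5   0.19 -0.02] err 0.0 0.0
[0.698, -0.119, -0.569] [0.0005, -0.0006, -0.0001] -> [ 0.611 -0.134  0.005]
[0.076, -0.067, -0.829] [-0.0, 0.0333, 0.0] -> [ 0.556 -0.126  0.068]
```

View pics/w8.png

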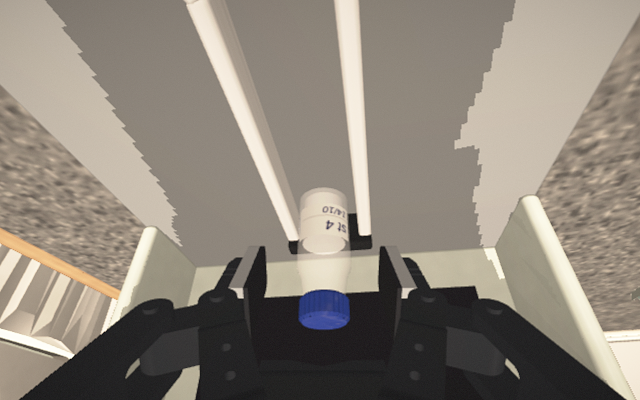

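The vial stands upright between the rails at the black stop (around (325,245)), with both fingers clear. Retreating along the lane.

>>> {"name": "drive_tool", "arguments": {
  "increments": [
    [0.1,-0.017,-0.082,0,0,0,0.4],
    [0.25,-0.042,-0.204,0,0,0,0.4],
    [0.4,-0.068,-0.326,0,0,0,0.4],
    [0.55,-0.093,-0.448,0,0,0,0.4],
    [0.698,-0.119,-0.569,0,0,0,0.4],
    [0.698,-0.119,-0.569,0,0,0,0.4]
  ]
}}

```text
clock: 24.6
tool_pos: [0.6092, -0.1336, 0.0053]
ee_rot: [0.124, 0.943, -0.039, 0.305]
wrist_force: [0.2, -0.2, -0.8]
finger_gap: 0.594
grip_force: 0.0
```

>>> {"name": "drive_tool", "arguments": {
  "increments": [
    [0.02,-0.02,-0.2,0,0.008,0,0.4],
    [0.04,-0.035,-0.4,0,0.016,0,0.4],
    [0.076,-0.067,-0.829,0,0.0333,0,0.4],
    [0.076,-0.067,-0.829,0,0.0333,0,0.4],
    [0.076,-0.067,-0.829,0,0.0333,0,0.4]
  ]
}}

```text
clock: 25.22
tool_pos: [0.5565, -0.1258, 0.0693]
ee_rot: [0.126, 0.958, -0.033, 0.256]
wrist_force: [-0.2, -0.3, 0.1]
finger_gap: 0.598
grip_force: 0.0
```

```bash
python3 - <<'E'
from st import *
o,g=state()
I,D=vision.capture("wrist");K,T=cam("wrist",o);P=cloud(K,T,D)
vo=np.array([.6659,-.1372]);V=np.stack([(P[...,:2]-vo)@[.992,-.127],(P[...,:2]-vo)@[.127,.992]-.0013,P[...,2]],-1)
q=V[(abs(V[...,0])<.014)&(abs(V[...,1])<.014)&(V[...,2]<.08)]
for z in(.012,.02,.03,.04,.05,.06):
    s=q[abs(q[:,2]-z)<.004]
    if len(s)>10:print(z,len(s),"front x",np.percentile(s[:,0],3).round(4),"y",np.percentile(s[:,1],[3,97]).round(4))
print("top",np.percentile(q[:,2],99))
S,_=vision.capture("scene");A,_=vision.capture("top")
B=np.vstack([cv2.resize(S[90:310,150:480,::-1],(450,300)),cv2.resize(A[130:290,150:490,::-1],(450,212))])
cv2.imwrite("pics/fin.png",B)
E
```

```text
[ 0.55  0.33 -0.47  2.27  1.38  0.21  0.14] tcp [ 0.5565 -0.1258  0.0693] gp [ 0.5275 -0.1182  0.1212] lean 29.97 yaw -14.8 viewer [-0.1397  0.    ] roll 0.07 F [-0.2 -0.3  0.1]
0.012 217 front x -0.0116 y [-0.0139  0.0131]
0.02 228 front x -0.012 y [-0.0138  0.0128]
0.03 212 front x -0.0119 y [-0.0112  0.0105]
0.04 256 front x -0.0115 y [-0.0108  0.0104]
0.05 190 front x -0.009 y [-0.0084  0.0084]
0.06 366 front x -0.0091 y [-0.0086  0.0086]
top 0.06348049209656255
```

View pics/fin.png

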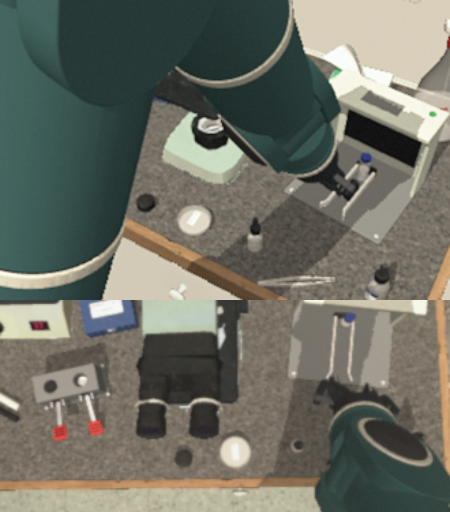

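The vial stands upright at home: its front face is at x=−11.6 mm all the way up and its top at 64 mm. The black vial is still seated, the bystanders are where they were, and the arm touches nothing.

```bash
python3 -c "
from rig import robot
print(robot.hand_in())"
```

```text
the job is handed in; nothing more can be done
None
```

I handed the job in at about 25 s: the blue-capped vial stands upright against the lane stop and is released, the black-capped vial is still seated, and the canopy and other things were not touched.

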